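Set up the dye blender and hang the pails

TASK

Get the dye blender ready on the studio table: unscrew the black guard cap from the threaded neck of the yellow blender base (anticlockwise, about two full turns, without wrenching it off), hold on to it as it comes free, lift it clear and set it down upright, knob up, in the middle of the white dish. Then seat the clear jug fully home on the base, its two foot holes over the two steel pegs, and after that push the red switch lever on the base all the way over to the far side. Also hang every enamel pail by its handle from the rail, one to a hook (any hook, at any time); leave the other things on the table where they are.

Things in the scene. Friction and masses are not known exactly. Their poses are not given: they have to be found in the camera images.
- mixer: yellow blender base, fixed, 170 x 240 x 50 mm (x, y, z of its own frame). Origin: centre of the underside; x runs from its front, which has a black strip, to its far side. On top: the dock (see dock) and the switch lever.
- dock (a point): point on top of the base (50 mm above the table) at the foot of the threaded metal neck, 35 mm along +y from the base's centre. The neck is 32 mm across (40 mm over its thread) and 37 mm tall. Two steel pegs, 12 mm diameter, 10 mm tall, taper-tipped, stand 42 mm either side of it along the base's y.
- cap: black cap on the neck, 56 mm tall, 0.09 kg: top 22 mm a solid round knurled head 54 mm across with a white mark, below it a hollow skirt 52 mm across. Origin: centre of the skirt's lower rim, z up. Right-handed thread, 9 mm a turn, 1.5 mm axial play, little friction: turned anticlockwise from above it frees after about 2 turns (18 mm rise); the neck is clear some 15 mm higher
- dish: shallow white ceramic dish, fixed, 104 mm across the rim, 14 mm high, inner floor 80 mm across and 4 mm above the table. Origin: centre of the underside.
- jug: clear jug, 155 mm tall, 0.45 kg: grey square foot plate 110 x 110 x 12 mm with a 52 mm centre hole for the neck and two 16 mm holes for the pegs, 42 mm either side along y; hollow underneath, clears the neck; grey side handle towards -x, 67 mm from the axis. Origin: centre of the foot's underside, z up. Seated: origin on dock, y along the base's y, either way round.
- jug_grip (a point): on the jug's axis, 140 mm above its foot, in the green grip bar on the lid: 16 mm thick (along the jug's x), 56 mm long (along its y), from 121 to 155 mm above the foot
- switch (a joint): red switch lever on top of the base, beside the dock: 0 = leaning 0.5 rad towards the front (-x of the base), 1.0 rad = leaning 0.5 rad over to the far side (+x of the base), fully on. Starts within 0 to 0.15. Stiff hinge: stays where it is left.
- switch_tip (a point): centre of the red ball, 26 mm across, at the tip of the lever, which swings in the x-z plane of the base, about 60 mm from its pivot. The pivot lies 120 mm from dock towards the base's -y, 22 mm above the base's top.
- hook1 (a point): right hook of the fixed rail (12 mm steel bar on two posts): on top of its level arm, midway, 149 mm up. Axes: the rail's; hooks 110 mm apart along y, pointing to -x. Arm 8 mm thick, runs from the bar's axis (42 mm towards +x) to 28 mm towards -x, where it bends up to a tip ending 14 mm above this point, 40 mm towards -x.
- hook2 (a point): middle hook of the fixed rail (12 mm steel bar on two posts): on top of its level arm, midway, 149 mm up. Axes: the rail's; hooks 110 mm apart along y, pointing to -x. Arm 8 mm thick, runs from the bar's axis (42 mm towards +x) to 28 mm towards -x, where it bends up to a tip ending 14 mm above this point, 40 mm towards -x.
- hook3 (a point): left hook of the fixed rail (12 mm steel bar on two posts): on top of its level arm, midway, 149 mm up. Axes: the rail's; hooks 110 mm apart along y, pointing to -x. Arm 8 mm thick, runs from the bar's axis (42 mm towards +x) to 28 mm towards -x, where it bends up to a tip ending 14 mm above this point, 40 mm towards -x.
- pail1: White enamel pail, may be absent, 0.22 kg. Bowl 72 mm across the rim, 52 mm tall, foot 66 mm; two thin uprights 69 mm apart (along y) carry a wooden grip block 14 mm thick (x), 66 mm wide (y), 36 mm tall, from 102 to 138 mm above the foot. Between rim and block an open window, 50 mm high and wide, seen along x. Origin: centre of the underside, z up.
- pail2: Blue enamel pail, may be absent, 0.22 kg. Bowl 72 mm across the rim, 52 mm tall, foot 66 mm; two thin uprights 69 mm apart (along y) carry a wooden grip block 14 mm thick (x), 66 mm wide (y), 36 mm tall, from 102 to 138 mm above the foot. Between rim and block an open window, 50 mm high and wide, seen along x. Origin: centre of the underside, z up.
- pail3: Red enamel pail, may be absent, 0.22 kg. Bowl 72 mm across the rim, 52 mm tall, foot 66 mm; two thin uprights 69 mm apart (along y) carry a wooden grip block 14 mm thick (x), 66 mm wide (y), 36 mm tall, from 102 to 138 mm above the foot. Between rim and block an open window, 50 mm high and wide, seen along x. Origin: centre of the underside, z up.
- pail1_eye (a point): middle of the underside of pail 1's wooden grip block, 102 mm above its foot; it rests on the hook's arm when hung
- pail2_eye (a point): middle of the underside of pail 2's wooden grip block, 102 mm above its foot; it rests on the hook's arm when hung
- pail3_eye (a point): middle of the underside of pail 3's wooden grip block, 102 mm above its foot; it rests on the hook's arm when hung
- jar: bystander: amber jar, 52 mm across, 60 mm tall; origin centre of the underside
- brush: bystander: brush 170 mm long, lying along its x
- mallet: bystander: hammer 240 mm long, lying along its x
- tub: bystander: white plastic tub 100 mm across, 80 mm tall
- tin: bystander: tin 68 mm across, 90 mm tall
- slab: bystander: cork printing block 100 x 150 x 30 mm
- bottle: bystander: green bottle 60 mm across, 150 mm tall

How it is judged:
By the outcome, as a careful person would: the job done as asked, in the order asked, and still so for the second after the job is handed in, with the robot touching nothing.
Of pail1, pail2, pail3 only 2 to 3 are there at a start; the rules pass over those that are not, and their reading is None.
At some moment in a run one of jug, pail1, pail2, pail3 may be knocked a few centimetres aside while the robot is not near it.
It also fails if it takes over 210 s, if anything falls off the work surface, if the arm or the gripper's body presses on something with over 40 N, if the wrist force passes 120 N, or if a joint passes its speed limit or range.

ROBOT

A 6-joint arm with a two-finger parallel gripper is mounted at the origin on the work surface. World frame = base frame: x ahead of the robot, y to its left, z up, the work surface at z = 0. Lengths are in m, angles in rad, forces in N, time in s.
With the tool pointing down it reaches from about 0.325 to 0.9 m from the base axis. Payload 3.5 kg.
Tool frame: the origin (TCP) lies at the very end of the fingers, on their centre line; the grasp point (between the pads) lies 19 mm behind it; z points along the fingers, y is the line along which they close (so a half turn about z gives the same grasp; the last joint's range is limited). The gripper opens to 85 mm and grips with 20 to 120 N. Pads are 22 mm wide; open, the fingers measure 114 mm over their backs; the gripper's body (76 mm by 85 mm) begins 54 mm behind the grasp point. The pads swing forward as they close: fully open they stand 13 mm farther back than shut.
Start: joints at [1.01, 0.276, -0.026, 1.268, 0, 1.467], TCP at [0.276, 0.561, 0.231] pointing down, gripper open.
Joint ranges: [-3.12, 3.12], [-0.85, 1.88], [-1.08, 1.24], [-1.95, 2.15], [-1.57, 1.53], [-3.14, 3.14]. Speed limits (rad/s): [2.57, 2.57, 3.14, 3.14, 3.14, 3.14].

INTERFACE

Orientations are given as a unit quaternion [w, x, y, z].
In Python, from cell import bot gives the robot as it stands.
- The arm moves only by the tool send_rows, never from a script. Its arguments are lists of equal length, an entry for each row: "travel": the shift along the tool's x, y, z scaled (see below), a list of three; "delta_rot": the turn, a rotation vector about the tool's x, y, z scaled (see below), a list of three; "hand": the closure, from 0 (fully open) to 1 (shut). In form: {"travel": [[x, y, z], ...], "delta_rot": [[wx, wy, wz], ...], "hand": [hand, ...]}. A call has 1 to 5 rows; each row is the pose to reach, as a shift and turn from the pose commanded when the call began, along the tool's axes at that moment; what a row does not reach only later rows make up. The controller multiplies each number of a shift by 0.15 m and each number of a turn by 90 degrees. A row lasts 1/10 s, in which the tool goes at most 50 mm and 8.59 degrees, less where a joint would pass 70% of its speed; a pose out of reach is approached as far as the arm can. A call with a number of a shift or a turn outside -1 to 1 is refused whole. A call with a gripper value outside its range is refused whole. The fingers move at their own pace and stop on an object; "grip_force" is the grip in N (left out, the last holds). Time passes only in rows, so rows that repeat a pose let the fingers close. It gives the time, the measured TCP pose, the force, the opening and the grip force at its end, in the units of the state.
- bot.observe(): the state, without advancing time (a new reading comes with each control period).
- bot.snapshot(name): name is "scene" or "top"; returns the picture (480x640x3 uint8, blue, green, red); there is no depth.
- bot.get_calibration(name): a dict with "camera_matrix" (3x3 intrinsics, pixels), "R" (3x3) and "t" (3): a world point X has camera coordinates R X + t. Camera axes: x right, y down, z forward; pixel columns grow to the right and rows downward; lengths in m; the calibration is good to about 2 mm. A picture is of the moment at which its call begins. get_calibration takes no time and is no camera call.
- bot.close_job(): hands the job in; it is judged then, once.
The state is a dict: "time": time; "joint_pos": joint angles; "dq": joint speeds; "tau": joint torques, N m; "tool_pos": TCP position; "tool_rot": TCP orientation; "contact_force": force on the tool from outside, world axes, zero at the start; "ft_torque": the same for the moment, N m; "opening": finger opening in m; "gripper_force": force on a finger pad.
Only numpy, scipy, OpenCV 4.12 (cv2) and the standard library are available. Lean on these libraries where they do the work, as an engineer would, in place of code of your own. Each camera call takes 0.05 s, during which the arm holds its last target. There are 200 camera calls.

## Working session

There is one attempt and no reset: what is moved stays moved. The work goes in short steps, Python scripts to look and compute and a tool call to move; the robot and the scene stay as the last step left them, time stands still between calls to the robot, and variables do not carry over. Pictures are saved under pics/ and viewed, at most 14 in all, crops included, and the job is handed in when it is done.

Besides the shell and the picture viewer there is one more tool, called after ">>>" in YAML: its name, and indented under it one key for each argument. send_rows: Moves the arm, as the interface text tells. Shifts and turns lie within -1 to 1; 1 stands for 0.15 m of shift or 90 degrees of turn. Its arguments: {"type":"object","properties":{"travel":{"type":"array"},"delta_rot":{"type":"array"},"hand":{"type":"array"},"grip_force":{"type":"number"}},"required":["travel","delta_rot","hand"]}

```bash
ls; mkdir -p pics; python3 - <<'E'
from cell import bot
import cv2
for n in("scene","top"):
    im=bot.snapshot(n); cv2.imwrite(f"pics/{n}0.png",im)
    c=bot.get_calibration(n); print(n,c)
print(bot.observe())
E
```

```text
pics
scene {'camera_matrix': array([[552.14261608,   0.        , 324.1861754 ],
       [  0.        , 552.14261608, 245.13605683],
       [  0.        ,   0.        ,   1.        ]]), 'R': array([[ 0.85472579,  0.51907052, -0.00310079],
       [ 0.44205523, -0.73101403, -0.51981311],
       [-0.27208638,  0.44292695, -0.85427438]]), 't': array([-0.47055983, -0.22374541,  1.60337429])}
top {'camera_matrix': array([[502.54621739,   0.        , 319.54517265],
       [  0.        , 502.54621739, 243.30739804],
       [  0.        ,   0.        ,   1.        ]]), 'R': array([[ 0.0256546 , -0.99959842,  0.0120352 ],
       [-0.99063057, -0.02703619, -0.13386602],
       [ 0.13413765, -0.00848816, -0.99092636]]), 't': array([-0.02389285,  0.56988633,  1.35222007])}
{'time': 0.1, 'joint_pos': array([ 1.00958107e+00,  2.77092976e-01, -2.77636956e-02,  1.26798021e+00,
       -6.65783257e-06,  1.46736198e+00]), 'dq': array([ 0.00121242, -0.00031132,  0.00299414,  0.00065159, -0.00010327,
        0.00123022]), 'tau': array([ 6.46966910e-04, -4.46708429e+01,  2.96128768e+01,  8.49538977e-03,
       -1.09471584e-04, -5.19579515e-06]), 'tool_pos': array([0.27587538, 0.56003004, 0.23023972]), 'tool_rot': array([-3.29710633e-04,  2.26896936e-01,  9.73918241e-01, -9.65542091e-04]), 'contact_force': array([-0.22015838,  0.24025948,  0.43838938]), 'ft_torque': array([-0.04952314,  0.06158329,  0.01219826]), 'gripper_force': 0.0, 'opening': 0.08519313296524307}
```

View pics/scene0.png

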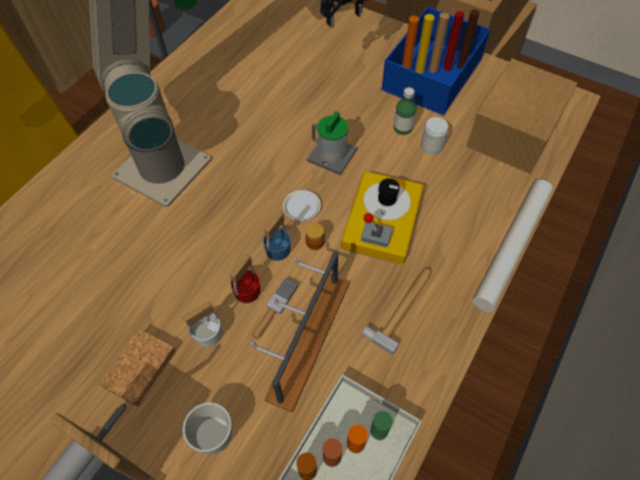

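View pics/top0.png

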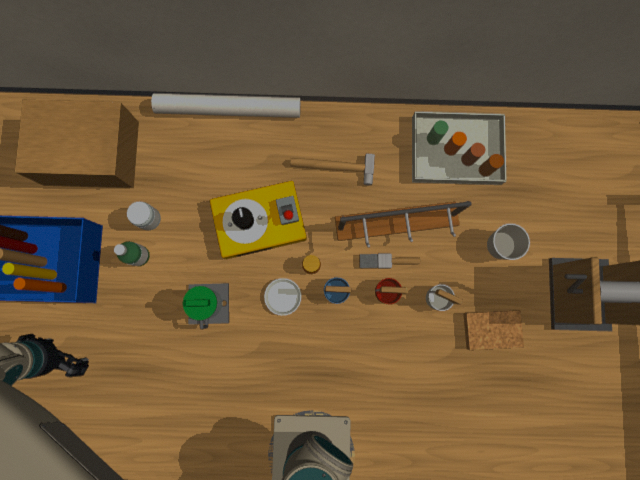

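Three pails are present. Pictures: in the top view the base is near (258,220), jug (203,303), dish (283,297), pails (337,291), (388,291), (441,297), rail (345,215)–(468,205). Now enlarged crops.

```bash
cat > h.py <<'E'
import numpy as np, cv2
from cell import bot
from scipy.spatial.transform import Rotation as R
def crop(im,x0,y0,x1,y1,s,fn):
    c=cv2.resize(im[y0:y1,x0:x1],None,fx=s,fy=s,interpolation=cv2.INTER_CUBIC)
    for v in range((x0//10+1)*10,x1,10):
        cv2.line(c,(int((v-x0+.5)*s),0),(int((v-x0+.5)*s),6 if v%50 else 16),(255,255,0),1)
        if v%20==0: cv2.putText(c,str(v),(int((v-x0+.5)*s)-10,26),0,.4,(255,255,0),1)
    for v in range((y0//10+1)*10,y1,10):
        cv2.line(c,(0,int((v-y0+.5)*s)),(6,int((v-y0+.5)*s)),(255,255,0),1)
        if v%20==0: cv2.putText(c,str(v),(8,int((v-y0+.5)*s)+4),0,.4,(255,255,0),1)
    cv2.imwrite(fn,c)
def bp(cam,u,v,z):
    c=bot.get_calibration(cam); d=c["R"].T@np.linalg.inv(c["camera_matrix"])@[u,v,1]; o=-c["R"].T@c["t"]
    return o+d*(z-o[2])/d[2]
def proj(cam,X):
    c=bot.get_calibration(cam); p=c["camera_matrix"]@(c["R"]@np.atleast_2d(X).T+c["t"][:,None]); return (p[:2]/p[2]).T
E
python3 - <<'E'
from h import *
t=cv2.imread("pics/top0.png"); s=cv2.imread("pics/scene0.png")
crop(t,175,175,325,335,3.7,"pics/ta.png")
crop(t,310,190,510,320,4,"pics/tb.png")
crop(s,290,100,440,270,3.5,"pics/sa.png")
crop(s,175,195,355,360,3.6,"pics/sb.png")
E
```

```text
(no output)
```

View pics/ta.png

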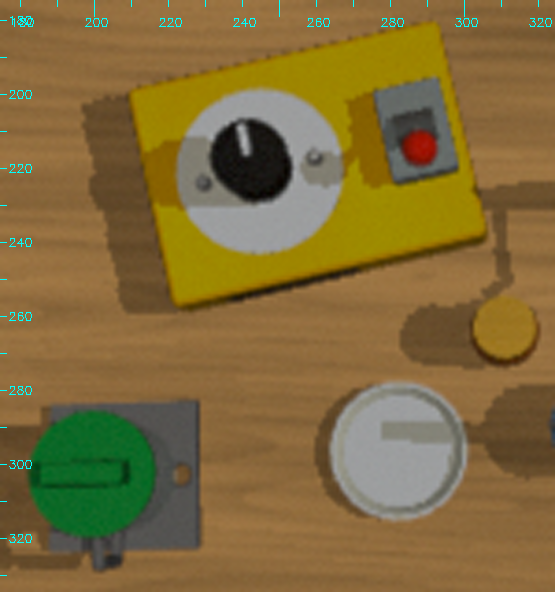

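View pics/tb.png

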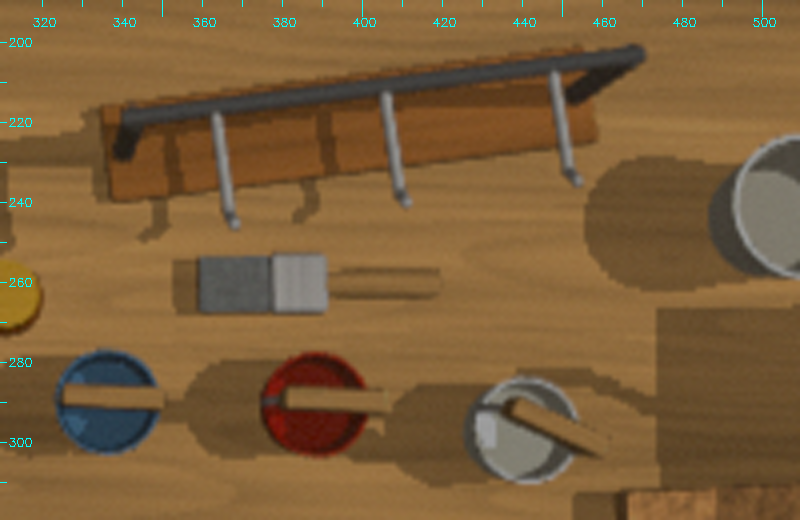

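View pics/sa.png

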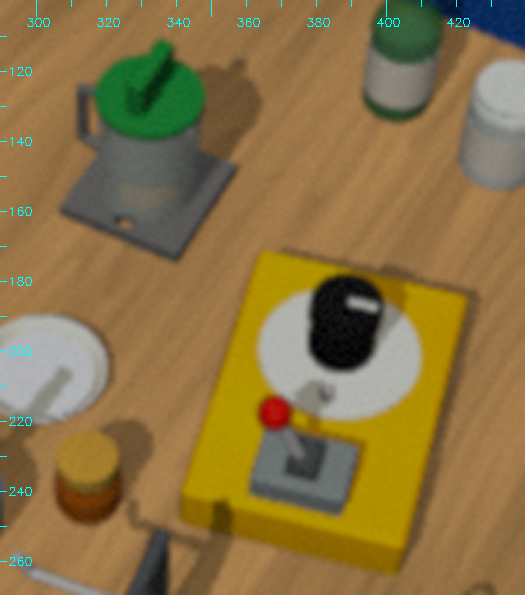

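View pics/sb.png

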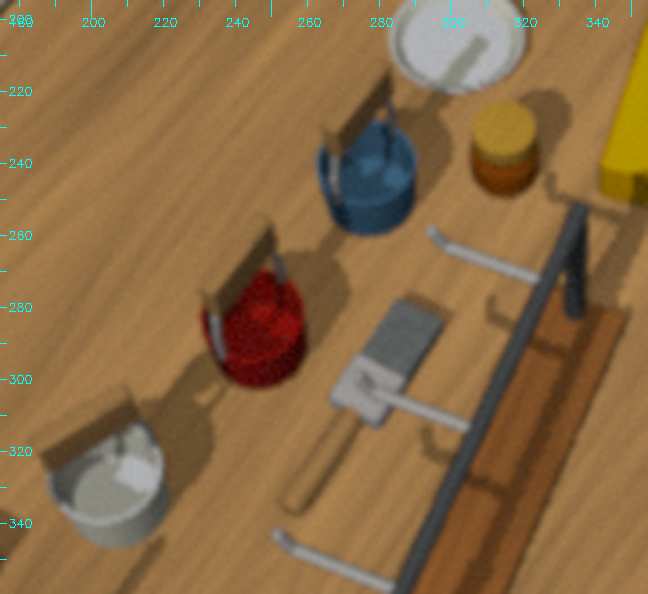

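Crops read: base, pegs, cap, ball, jug foot, dish, pails' blocks, and hooks all visible. Fitting poses from both cameras.

```bash
cat > m.py <<'E'
from h import *
from scipy.optimize import least_squares
A=lambda p:("top",p[0]/3.7+174.5,p[1]/3.7+174.5)
B=lambda p:("top",p[0]/4+309.5,p[1]/4+189.5)
C=lambda p:("scene",p[0]/3.5+289.5,p[1]/3.5+99.5)
D=lambda p:("scene",p[0]/3.6+174.5,p[1]/3.6+194.5)
def fit(name,pts,x0):  # pts: (local, obs)
    def world(q,l): c,s=np.cos(q[2]),np.sin(q[2]); return np.array([q[0]+c*l[0]-s*l[1],q[1]+s*l[0]+c*l[1],l[2]])
    f=lambda q:np.concatenate([proj(o[0],world(q,l))[0]-o[1:] for l,o in pts])
    r=least_squares(f,x0,loss="soft_l1"); print(name,np.round(r.x,4),"res",np.round(r.fun,1)); return r.x
def tri(name,obs):
    f=lambda X:np.concatenate([proj(o[0],X)[0]-o[1:] for o in obs])
    r=least_squares(f,[.5,0,.1]); print(name,np.round(r.x,4),np.round(r.fun,1))
if __name__=="__main__":
    z=.05
    b=fit("base",[((.085,.12,z),A((131,92))),((.085,-.12,z),A((437,22))),((-.085,-.12,z),A((486,233))),((-.085,.12,z),A((178,305))),
     ((0,.077,.06),A((204,183))),((0,-.007,.06),A((314,157))),
     ((-.085,.12,z),C((262,250))),((.085,.12,z),C((470,295))),((.085,-.12,z),C((408,545))),((-.085,-.12,z),C((183,497)))],[.6,.1,0])
    tri("captop",[A((251,161)),C((347,297))])
    tri("ball",[A((420,148)),C((275,412))])
    z=.012
    fit("jug",[((.055,-.055,z),A((199,401))),((-.055,-.055,z),A((199,548))),((-.055,.055,z),A((49,549))),((.055,.055,z),A((50,403))),((0,-.042,z),A((182,475))),
      ((-.055,.055,z),C((62,210))),((-.055,-.055,z),C((178,260))),((.055,-.055,z),C((236,170))),((0,-.042,z),C((123,222)))],[.5,.3,0])
    tri("bar",[A((81,473)),C((148,80))])
    print("dish",bp(*A((398,451)),.014),bp(*C((40,369)) ,.014),bp(*D((458,55)),.014))
    for n,rim,l,r,srim,sl,sr in [("blue",(108,402),(63,397),(163,400),(367,165),(337,150),(389,75)),("red",(315,404),(287,398),(389,402),(254,318),(213,312),(270,228)),("white",(524,431),(509,404),(605,449),(106,479),(43,465),(133,402))]:
        print(n,"rim",bp(*B(rim),.052)[:2],bp(*D(srim),.052)[:2]);
        a,c=bp(*B(l),.138),bp(*B(r),.138); print("  block top",(a+c)[:2]/2,"len",np.linalg.norm(a-c),"yawy",np.arctan2(*(a-c)[1::-1])-0)
        a,c=bp(*D(sr),.138),bp(*D(sl),.138); print("  block scene",(a+c)[:2]/2,"len",np.linalg.norm(a-c),"ang",np.arctan2(*(a-c)[1::-1]))
    H=[]
    L=lambda k,y:(k,y,.149)
    fit("rail",[((-.028,.11,.149),B((229,215))),((-.028,0,.149),B((401,195))),((-.028,-.11,.149),B((571,175))),
      ((-.04,.11,.163),B((235,225))),((-.04,0,.163),B((406,204))),((-.04,-.11,.163),B((577,183))),
      ((-.04,.11,.163),D((432,230))),((-.04,0,.163),D((359,372))),((-.04,-.11,.163),D((277,534))),
      ((.042,.11,.145),D((540,279))),((.042,0,.145),D((472,428))),((.042,-.11,.145),D((393,588))),
      ((.042,.11,.145),B((216,111))),((.042,0,.145),B((386,91))),((.042,-.11,.145),B((555,71)))],[.6,-.2,0])
E
python3 m.py
```

```text
base [0.6349 0.1643 0.2663] res [-1.6 -0.8  0.1 -1.7  1.2 -0.2 -1.2  1.  -0.1 -0.2  0.2 -0.3 -1.  -0.6
 -0.  -0.1 -0.   1.6 -1.  -0.5]
captop [0.6223 0.1969 0.121 ] [-0.6 -0.8 -0.9  0.2]
ball [0.631  0.0758 0.1312] [ 0.  0.  0. -0.]
jug [0.3991 0.2947 0.0717] res [ -0.6  -0.8   0.3  -0.6   0.8   1.    0.1   0.5  -0.2  -0.7  16.9 -25.3
 -33.6 -14.3 -16.2  25.    1.    0.2]
bar [0.397  0.2978 0.1357] [ 0.4  0.6  0.8 -0.2]
dish [0.42223279 0.09111835 0.014     ] [0.42130689 0.08981436 0.014     ] [0.4318877  0.07725289 0.014     ]
blue rim [ 0.44222558 -0.05784553] [ 0.44319521 -0.0582368 ]
  block top [ 0.44083678 -0.05714212] len 0.06348182033104868 yawy 1.5670928358559948
  block scene [ 0.45319545 -0.06572181] len 0.06814249451248058 ang 1.6257651594867417
red rim [ 0.44454585 -0.19814623] [ 0.44567895 -0.19956332]
  block top [ 0.44363007 -0.20008323] len 0.06489854049657527 yawy 1.5579433592027385
  block scene [ 0.45395101 -0.20594224] len 0.06888918755742883 ang 1.6384447253880876
white rim [ 0.43003102 -0.34000507] [ 0.43191926 -0.34499894]
  block top [ 0.43052087 -0.33937291] len 0.06652154773103884 yawy 1.1553387908691888
  block scene [ 0.44050858 -0.34710651] len 0.06508575018803606 ang 1.2408105390501565
rail [ 0.6028 -0.2332  0.1465] res [ 0.1 -0.1 -0.2 -0.2 -0.3 -0.2 -0.1  1.4  0.3  1.5  0.4  1.6 -1.5 -0.7
 -2.2  0.1 -2.3 -1.   1.7  1.7  1.1  1.3  1.7  1.6 -0.4 -0.6 -0.7 -0.6
 -0.9 -0.5]
```

```bash
cat >> h.py <<'E'
def plan(wps,s=None,nd=3):
    """wps: (x,y,z,psi) tool down, psi = heading of tool x. prints call values in the move units"""
    o=bot.observe(); p=np.array(o["tool_pos"]); q=o["tool_rot"]; r=R.from_quat([q[1],q[2],q[3],q[0]])
    psi=lambda r:np.arctan2(r.as_matrix()[1,0],r.as_matrix()[0,0])
    print("t %.1f"%o["time"],"at",p.round(4),"psi %.3f"%psi(r),"q",np.round(o["joint_pos"],2),"F",np.round(o["contact_force"],1),"open %.4f"%o["opening"],"gf %.0f"%o["gripper_force"])
    cur=psi(r)
    for w in wps:
        tgt=np.array(w[:3]); dpsi=w[3]-cur   # not wrapped: caller chooses the way round
        n=max(1,int(np.ceil(max(np.abs(tgt-p).max()/.149,np.linalg.norm(tgt-p)/.245,abs(dpsi)/.745)-1e-6)))
        for i in range(n):
            pt=p+(tgt-p)/(n-i); a=cur+(w[3]-cur)/(n-i)
            rt=R.from_euler("z",a)*R.from_euler("x",np.pi)
            d=r.inv().apply(pt-p)/.15; v=(r.inv()*rt).as_rotvec()/(np.pi/2)
            d=d.round(nd);v=v.round(nd)
            rows=int(np.ceil(max(np.linalg.norm(d)*.15/.05,np.linalg.norm(v)*90/8.59)-1e-6))
            print("  ",(d+0).tolist(),(v+0).tolist(),"rows>=",rows)
            p=p+r.apply(d*.15); r=r*R.from_rotvec(v*np.pi/2); cur=a
E
python3 - <<'E'
from m import *
P=[bp(*A(p),.06) for p in [(204,183),(314,157)]]
print(P,np.linalg.norm(P[0]-P[1]),(P[0]+P[1])/2, np.arctan2(*(P[0]-P[1])[1::-1])-np.pi/2)
print("disc",bp(*A((260,170)),.05),"cap",bp(*A((251,161)),.109))
z=.012
fit("jug",[((.055,-.055,z),A((199,401))),((-.055,-.055,z),A((199,548))),((-.055,.055,z),A((49,549))),((.055,.055,z),A((50,403))),((0,-.042,z),A((182,475))),
      ((-.055,-.055,z),C((62,210))),((.055,-.055,z),C((178,260))),((.055,.055,z),C((236,170))),((0,-.042,z),C((123,222)))],[.4,.3,0])
plan([(.40,.45,.25,2.0),(.626,.198,.20,1.25),(.6255,.198,.095,1.25)])
E
```

```text
[array([0.61402801, 0.23833858, 0.06      ]), array([0.6357911 , 0.15806538, 0.06      ])] 0.08317101858070071 [0.62490956 0.19820198 0.06      ] 0.264748678425079
disc [0.62669348 0.1989506  0.05      ] cap [0.62253802 0.1971919  0.109     ]
jug [0.3992 0.2944 0.0437] res [ 0.1 -0.3 -0.1 -0.   0.4  0.4  0.8 -0.1 -0.1 -0.3 -0.7 -0.4 -0.3 -0.5
  0.6 -0.5  0.7  0.1]
t 0.1 at [0.2759 0.56   0.2302] psi 2.684 q [ 1.01  0.28 -0.03  1.27 -0.    1.47] F [-0.2  0.2  0.4] open 0.0852 gf 0
   [-1.066, -0.293, -0.131] [-0.001, 0.0, 0.435] rows>= 5
   [-1.077, 0.335, 0.167] [0.0, 0.0, 0.239] rows>= 4
   [-0.88, 0.707, 0.167] [0.0, 0.0, 0.239] rows>= 4
   [0.0, -0.003, 0.7] [0.0, 0.0, 0.0] rows>= 3
```

```bash
sed -i 's#np.abs(tgt-p).max()/.149,np.linalg.norm(tgt-p)/.245#np.linalg.norm(tgt-p)/.149#' h.py; python3 - <<'E'
from h import *
plan([(.40,.45,.25,2.0),(.625,.198,.17,1.25)])
E
```

```text
t 0.1 at [0.2759 0.56   0.2302] psi 2.684 q [ 1.01  0.28 -0.03  1.27 -0.    1.47] F [-0.2  0.2  0.4] open 0.0852 gf 0
   [-0.533, -0.146, -0.066] [-0.001, 0.0, 0.218] rows>= 3
   [-0.552, 0.041, -0.065] [0.0, 0.0, 0.217] rows>= 3
   [-0.717, 0.221, 0.178] [0.0, 0.0, 0.159] rows>= 3
   [-0.64, 0.392, 0.178] [0.0, 0.0, 0.16] rows>= 3
   [-0.523, 0.539, 0.177] [0.0, 0.0, 0.159] rows>= 3
```

>>> send_rows:
  travel:
    - [-0.533, -0.146, -0.066]
    - [-0.533, -0.146, -0.066]
    - [-0.533, -0.146, -0.066]
  delta_rot:
    - [0, 0, 0.218]
    - [0, 0, 0.218]
    - [0, 0, 0.218]
  hand: [0, 0, 0]

```text
time: 0.4
tool_pos: [0.3409, 0.5035, 0.2413]
tool_rot: [0.001, 0.393, 0.92, -0.0]
contact_force: [-0.7, 0.1, -0.4]
opening: 0.0855
gripper_force: 0.0
```

>>> send_rows:
  travel:
    - [-0.552, 0.041, -0.065]
    - [-0.552, 0.041, -0.065]
    - [-0.552, 0.041, -0.065]
  delta_rot:
    - [0, 0, 0.217]
    - [0, 0, 0.217]
    - [0, 0, 0.217]
  hand: [0, 0, 0]

```text
time: 0.7
tool_pos: [0.4032, 0.4482, 0.2511]
tool_rot: [0.001, 0.543, 0.839, 0.0]
contact_force: [-0.4, 0.4, 0.4]
opening: 0.0854
gripper_force: 0.0
```

>>> send_rows:
  travel:
    - [-0.717, 0.221, 0.178]
    - [-0.717, 0.221, 0.178]
    - [-0.717, 0.221, 0.178]
  delta_rot:
    - [0, 0, 0.159]
    - [0, 0, 0.159]
    - [0, 0, 0.159]
  hand: [0, 0, 0]

```text
time: 1.0
tool_pos: [0.4767, 0.3632, 0.2223]
tool_rot: [0.0, 0.643, 0.766, -0.002]
contact_force: [0.0, 1.4, -0.0]
opening: 0.0854
gripper_force: 0.0
```

>>> send_rows:
  travel:
    - [-0.64, 0.392, 0.178]
    - [-0.64, 0.392, 0.178]
    - [-0.64, 0.392, 0.178]
  delta_rot:
    - [0, 0, 0.16]
    - [0, 0, 0.16]
    - [0, 0, 0.16]
  hand: [0, 0, 0]

```text
time: 1.3
tool_pos: [0.5518, 0.2795, 0.1958]
tool_rot: [0.0, 0.733, 0.68, -0.001]
contact_force: [0.3, 0.3, 0.2]
opening: 0.0855
gripper_force: 0.0
```

>>> send_rows:
  travel:
    - [-0.523, 0.539, 0.177]
    - [-0.523, 0.539, 0.177]
    - [-0.523, 0.539, 0.177]
    - [-0.523, 0.539, 0.177]
  delta_rot:
    - [0, 0, 0.159]
    - [0, 0, 0.159]
    - [0, 0, 0.159]
    - [0, 0, 0.159]
  hand: [0, 0, 0, 0]

```text
time: 1.7
tool_pos: [0.6258, 0.1972, 0.1697]
tool_rot: [-0.001, 0.811, 0.585, -0.001]
contact_force: [-0.4, 0.4, 0.1]
opening: 0.0857
gripper_force: 0.0
```

```bash
python3 - <<'E'
from h import *
plan([(.625,.198,.093,1.25)])
E
```

```text
t 1.7 at [0.6258 0.1972 0.1697] psi 1.249 q [ 0.21  0.37 -0.03  1.17  0.    2.1 ] F [-0.4  0.4  0.1] open 0.0857 gf 0
   [0.003, -0.006, 0.512] [-0.001, 0.0, -0.001] rows>= 2
```

>>> send_rows:
  travel:
    - [0.0, 0.0, 0.3]
    - [0.0, 0.0, 0.512]
    - [0.0, 0.0, 0.512]
    - [0.0, 0.0, 0.512]
  delta_rot:
    - [0, 0, 0]
    - [0, 0, 0]
    - [0, 0, 0]
    - [0, 0, 0]
  hand: [0, 0, 0, 0]

```text
time: 2.1
tool_pos: [0.6241, 0.1999, 0.0944]
tool_rot: [-0.001, 0.81, 0.586, -0.001]
contact_force: [0.2, 0.9, 0.5]
opening: 0.0847
gripper_force: 0.0
```

>>> send_rows:
  travel:
    - [0, 0, 0]
    - [0, 0, 0]
    - [0, 0, 0]
    - [0, 0, 0]
    - [0, 0, 0]
  delta_rot:
    - [0, 0, 0]
    - [0, 0, 0]
    - [0, 0, 0]
    - [0, 0, 0]
    - [0, 0, 0]
  hand: [0.5, 0.5, 0.5, 0.5, 0.5]
  grip_force: 25

```text
time: 2.6
tool_pos: [0.6268, 0.1994, 0.0966]
tool_rot: [0.0, 0.811, 0.585, 0.002]
contact_force: [-2.1, 1.1, 6.9]
opening: 0.0527
gripper_force: 25.9
```

```bash
python3 - <<'E'
from h import *
plan([])
bot.snapshot("scene"); 
im=bot.snapshot("scene"); crop(im,330,100,470,240,4,"pics/s1.png")
E
```

```text
t 2.6 at [0.6268 0.1994 0.0966] psi 1.250 q [ 0.21  0.42 -0.12  1.03  0.    2.1 ] F [-2.1  1.1  6.9] open 0.0527 gf 26
```

View pics/s1.png

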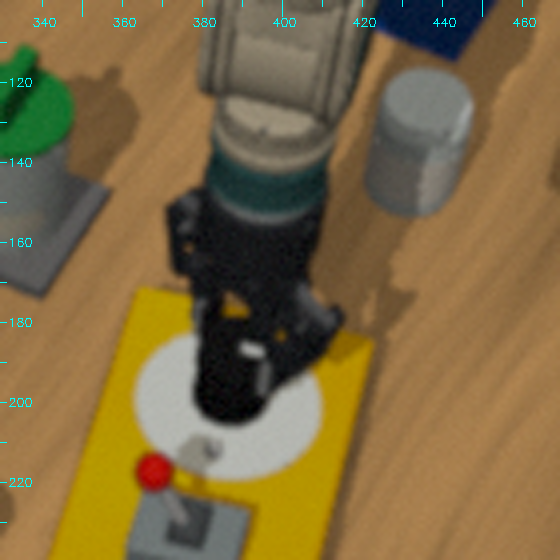

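The crop shows the fingers around the black knob (head near (390,190)), but only shallowly; release, go 14 mm deeper and regrip.

>>> send_rows:
  travel:
    - [0, 0, 0]
    - [0, 0, 0.0]
    - [0, 0, 0.05]
    - [0, 0, 0.09]
    - [0, 0, 0.09]
  delta_rot:
    - [0, 0, 0]
    - [0, 0, 0]
    - [0, 0, 0]
    - [0, 0, 0]
    - [0, 0, 0]
  hand: [0.0, 0.0, 0.0, 0.0, 0.0]

```text
time: 3.2
tool_pos: [0.6239, 0.1982, 0.0786]
tool_rot: [-0.001, 0.811, 0.585, -0.002]
contact_force: [-0.5, -0.4, -0.1]
opening: 0.0851
gripper_force: 0.0
```

>>> send_rows:
  travel:
    - [0, 0, 0]
    - [0, 0, 0]
    - [0, 0, 0]
  delta_rot:
    - [0, 0, 0]
    - [0, 0, 0]
    - [0, 0, 0]
  hand: [0.0, 0.0, 0.0]

```text
time: 3.5
tool_pos: [0.6256, 0.1987, 0.0809]
tool_rot: [0.0, 0.811, 0.585, 0.0]
contact_force: [-0.2, -1.2, 0.4]
opening: 0.0853
gripper_force: 0.0
```

>>> send_rows:
  travel:
    - [0, 0, 0]
    - [0, 0, 0]
    - [0, 0, 0]
    - [0, 0, 0]
    - [0, 0, 0]
  delta_rot:
    - [0, 0, 0]
    - [0, 0, 0]
    - [0, 0, 0]
    - [0, 0, 0]
    - [0, 0, 0]
  hand: [0.5, 0.5, 0.5, 0.5, 0.5]
  grip_force: 30

```text
time: 4.0
tool_pos: [0.6253, 0.1987, 0.0809]
tool_rot: [-0.0, 0.811, 0.585, 0.0]
contact_force: [-0.7, 0.3, 1.4]
opening: 0.053
gripper_force: 31.5
```

>>> send_rows:
  travel:
    - [0, 0, 0]
    - [0, 0, 0]
  delta_rot:
    - [0, 0, 0]
    - [0, 0, 0]
  hand: [0.5, 0.5]

```text
time: 4.2
tool_pos: [0.6254, 0.1987, 0.0809]
tool_rot: [-0.0, 0.811, 0.585, 0.0]
contact_force: [-1.8, 0.5, 3.1]
opening: 0.0532
gripper_force: 31.6
```

>>> send_rows:
  travel:
    - [0, 0, -0.001]
    - [0, 0, -0.003]
    - [0, 0, -0.004]
    - [0, 0, -0.005]
    - [0, 0, -0.007]
  delta_rot:
    - [0, 0, -0.09]
    - [0, 0, -0.18]
    - [0, 0, -0.27]
    - [0, 0, -0.36]
    - [0, 0, -0.45]
  hand: [0.5, 0.5, 0.5, 0.5, 0.5]

```text
time: 4.7
tool_pos: [0.6257, 0.1992, 0.082]
tool_rot: [-0.0, 0.556, 0.831, 0.001]
contact_force: [-1.1, 1.1, 2.1]
opening: 0.0535
gripper_force: 31.7
```

```bash
python3 - <<'E'
from h import *
plan([]); print(bot.observe()["ft_torque"])
E
```

```text
t 4.7 at [0.6257 0.1992 0.082 ] psi 1.962 q [ 0.21  0.44 -0.13  1.    0.    1.39] F [-1.1  1.1  2.1] open 0.0535 gf 32
[ 0.27503706  0.10004101 -0.04197076]
```

>>> send_rows:
  travel:
    - [0, 0, -0.001]
    - [0, 0, -0.003]
    - [0, 0, -0.004]
    - [0, 0, -0.005]
    - [0, 0, -0.007]
  delta_rot:
    - [0, 0, -0.09]
    - [0, 0, -0.18]
    - [0, 0, -0.27]
    - [0, 0, -0.36]
    - [0, 0, -0.45]
  hand: [0.5, 0.5, 0.5, 0.5, 0.5]

```text
time: 5.2
tool_pos: [0.6258, 0.1994, 0.0831]
tool_rot: [0.0, 0.234, 0.972, 0.001]
contact_force: [-0.9, 1.4, 2.1]
opening: 0.053
gripper_force: 31.6
```

>>> send_rows:
  travel:
    - [0, 0, -0.001]
    - [0, 0, -0.003]
    - [0, 0, -0.004]
    - [0, 0, -0.005]
    - [0, 0, -0.007]
  delta_rot:
    - [0, 0, -0.09]
    - [0, 0, -0.18]
    - [0, 0, -0.27]
    - [0, 0, -0.36]
    - [0, 0, -0.45]
  hand: [0.5, 0.5, 0.5, 0.5, 0.5]

```text
time: 5.7
tool_pos: [0.6255, 0.1998, 0.0841]
tool_rot: [0.0, -0.117, 0.993, 0.001]
contact_force: [-0.5, 1.8, 0.8]
opening: 0.0528
gripper_force: 31.6
```

>>> send_rows:
  travel:
    - [0, 0, -0.001]
    - [0, 0, -0.003]
    - [0, 0, -0.004]
    - [0, 0, -0.005]
    - [0, 0, -0.007]
  delta_rot:
    - [0, 0, -0.09]
    - [0, 0, -0.18]
    - [0, 0, -0.27]
    - [0, 0, -0.36]
    - [0, 0, -0.45]
  hand: [0.5, 0.5, 0.5, 0.5, 0.5]

```text
time: 6.2
tool_pos: [0.6251, 0.2, 0.0852]
tool_rot: [0.001, -0.454, 0.891, 0.001]
contact_force: [-1.9, 2.6, 1.8]
opening: 0.053
gripper_force: 31.7
```

>>> send_rows:
  travel:
    - [0, 0, -0.001]
    - [0, 0, -0.003]
    - [0, 0, -0.004]
    - [0, 0, -0.005]
    - [0, 0, -0.007]
  delta_rot:
    - [0, 0, -0.09]
    - [0, 0, -0.18]
    - [0, 0, -0.27]
    - [0, 0, -0.36]
    - [0, 0, -0.45]
  hand: [0.5, 0.5, 0.5, 0.5, 0.5]

```text
time: 6.7
tool_pos: [0.6247, 0.1996, 0.0862]
tool_rot: [-0.0, 0.734, -0.679, -0.001]
contact_force: [-1.2, 1.6, 3.2]
opening: 0.0531
gripper_force: 31.7
```

>>> send_rows:
  travel:
    - [0, 0, -0.001]
    - [0, 0, -0.003]
    - [0, 0, -0.004]
    - [0, 0, -0.005]
    - [0, 0, -0.007]
  delta_rot:
    - [0, 0, -0.09]
    - [0, 0, -0.18]
    - [0, 0, -0.27]
    - [0, 0, -0.36]
    - [0, 0, -0.45]
  hand: [0.5, 0.5, 0.5, 0.5, 0.5]

```text
time: 7.2
tool_pos: [0.6248, 0.1989, 0.0871]
tool_rot: [-0.0, 0.924, -0.383, -0.001]
contact_force: [-1.2, 1.1, 2.2]
opening: 0.0533
gripper_force: 31.7
```

>>> send_rows:
  travel:
    - [0, 0, -0.001]
    - [0, 0, -0.003]
    - [0, 0, -0.004]
    - [0, 0, -0.005]
    - [0, 0, -0.007]
  delta_rot:
    - [0, 0, -0.09]
    - [0, 0, -0.18]
    - [0, 0, -0.27]
    - [0, 0, -0.36]
    - [0, 0, -0.45]
  hand: [0.5, 0.5, 0.5, 0.5, 0.5]

```text
time: 7.7
tool_pos: [0.6251, 0.1991, 0.0882]
tool_rot: [-0.001, 0.999, -0.04, -0.0]
contact_force: [-1.6, 0.9, 2.1]
opening: 0.0533
gripper_force: 31.6
```

```bash
python3 - <<'E'
from h import *
plan([]); print(bot.observe()["ft_torque"])
im=bot.snapshot("top"); crop(im,210,180,290,250,8,"pics/t2.png"); cv2.imwrite("pics/t2f.png",im)
E
```

```text
t 7.7 at [0.6251 0.1991 0.0882] psi -0.080 q [ 0.21  0.43 -0.12  1.02  0.   -2.85] F [-1.6  0.9  2.1] open 0.0533 gf 32
[ 0.11837514  0.34899509 -0.14417913]
```

>>> send_rows:
  travel:
    - [0, 0, 0]
    - [0, 0, 0]
    - [0, 0, 0]
    - [0, 0, 0]
  delta_rot:
    - [0, 0, 0]
    - [0, 0, 0]
    - [0, 0, 0]
    - [0, 0, 0]
  hand: [0.0, 0.0, 0.0, 0.0]

```text
time: 8.15
tool_pos: [0.6255, 0.1985, 0.0879]
tool_rot: [0.0, 0.999, -0.043, -0.0]
contact_force: [-0.7, 0.1, -0.3]
opening: 0.0857
gripper_force: 0.0
```

>>> send_rows:
  travel:
    - [0, 0, 0]
    - [0, 0, 0]
    - [0, 0, 0]
    - [0, 0, 0]
    - [0, 0, 0]
  delta_rot:
    - [0, 0, 0.45]
    - [0, 0, 0.45]
    - [0, 0, 0.45]
    - [0, 0, 0.45]
    - [0, 0, 0.45]
  hand: [0.0, 0.0, 0.0, 0.0, 0.0]

```text
time: 8.65
tool_pos: [0.6255, 0.1986, 0.088]
tool_rot: [0.0, 0.921, -0.389, 0.0]
contact_force: [0.1, -0.4, -0.1]
opening: 0.085
gripper_force: 0.0
```

>>> send_rows:
  travel:
    - [0, 0, 0]
    - [0, 0, 0]
    - [0, 0, 0]
    - [0, 0, 0]
    - [0, 0, 0]
  delta_rot:
    - [0, 0, 0.45]
    - [0, 0, 0.45]
    - [0, 0, 0.45]
    - [0, 0, 0.45]
    - [0, 0, 0.45]
  hand: [0.0, 0.0, 0.0, 0.0, 0.0]

```text
time: 9.15
tool_pos: [0.6254, 0.1986, 0.088]
tool_rot: [0.0, 0.73, -0.684, 0.0]
contact_force: [-0.7, 0.2, -0.2]
opening: 0.0856
gripper_force: 0.0
```

>>> send_rows:
  travel:
    - [0, 0, 0]
    - [0, 0, 0]
    - [0, 0, 0]
    - [0, 0, 0]
    - [0, 0, 0]
  delta_rot:
    - [0, 0, 0.45]
    - [0, 0, 0.45]
    - [0, 0, 0.45]
    - [0, 0, 0.45]
    - [0, 0, 0.45]
  hand: [0.0, 0.0, 0.0, 0.0, 0.0]

```text
time: 9.65
tool_pos: [0.6255, 0.1986, 0.088]
tool_rot: [0.0, -0.448, 0.894, -0.0]
contact_force: [0.8, -0.5, 0.1]
opening: 0.0852
gripper_force: 0.0
```

>>> send_rows:
  travel:
    - [0, 0, 0]
    - [0, 0, 0]
    - [0, 0, 0]
    - [0, 0, 0]
    - [0, 0, 0]
  delta_rot:
    - [0, 0, 0.45]
    - [0, 0, 0.45]
    - [0, 0, 0.45]
    - [0, 0, 0.45]
    - [0, 0, 0.45]
  hand: [0.0, 0.0, 0.0, 0.0, 0.0]

```text
time: 10.15
tool_pos: [0.6255, 0.1986, 0.088]
tool_rot: [0.0, -0.111, 0.994, -0.0]
contact_force: [0.6, -0.7, -0.4]
opening: 0.0856
gripper_force: 0.0
```

>>> send_rows:
  travel:
    - [0, 0, 0]
    - [0, 0, 0]
    - [0, 0, 0]
    - [0, 0, 0]
    - [0, 0, 0]
  delta_rot:
    - [0, 0, 0.45]
    - [0, 0, 0.45]
    - [0, 0, 0.45]
    - [0, 0, 0.45]
    - [0, 0, 0.45]
  hand: [0.0, 0.0, 0.0, 0.0, 0.0]

```text
time: 10.65
tool_pos: [0.6255, 0.1986, 0.088]
tool_rot: [0.0, 0.24, 0.971, -0.0]
contact_force: [-0.3, 0.5, -0.2]
opening: 0.0851
gripper_force: 0.0
```

>>> send_rows:
  travel:
    - [0, 0, 0]
    - [0, 0, 0]
    - [0, 0, 0]
    - [0, 0, 0]
    - [0, 0, 0]
  delta_rot:
    - [0, 0, 0.45]
    - [0, 0, 0.45]
    - [0, 0, 0.45]
    - [0, 0, 0.45]
    - [0, 0, 0.45]
  hand: [0.0, 0.0, 0.0, 0.0, 0.0]

```text
time: 11.15
tool_pos: [0.6255, 0.1985, 0.088]
tool_rot: [0.0, 0.561, 0.828, -0.0]
contact_force: [-0.8, -0.3, 0.3]
opening: 0.0851
gripper_force: 0.0
```

```bash
python3 - <<'E'
from h import *
plan([(.6253,.1988,.0885,1.25)])
im=bot.snapshot("top"); crop(im,210,180,290,250,8,"pics/t3.png")
E
```

```text
t 11.2 at [0.6255 0.1985 0.088 ] psi 1.951 q [ 0.21  0.43 -0.12  1.01 -0.    1.4 ] F [-0.8 -0.3  0.3] open 0.0851 gf 0
   [0.002, 0.0, -0.003] [0.0, 0.0, 0.446] rows>= 5
```

View pics/t3.png

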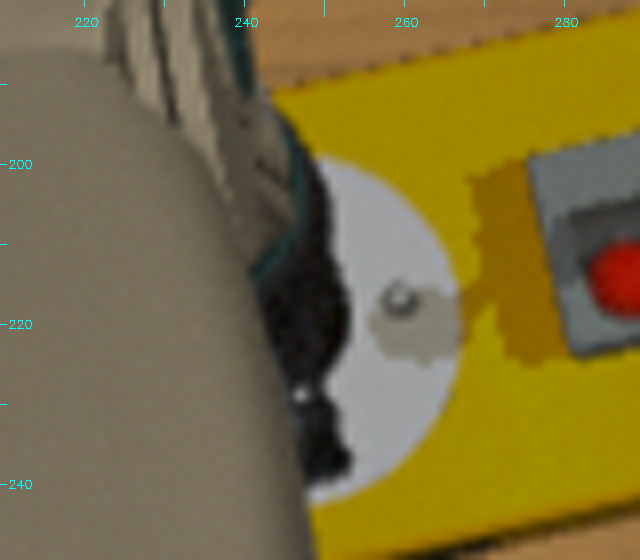

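The top view is blocked by the arm (only the right peg at (259,217) is visible); the low forces say the cap follows. Second stroke.

>>> send_rows:
  travel:
    - [0, 0, 0]
    - [0, 0, 0]
    - [0, 0, 0]
    - [0, 0, 0]
    - [0, 0, 0]
  delta_rot:
    - [0, 0, 0]
    - [0, 0, 0]
    - [0, 0, 0]
    - [0, 0, 0]
    - [0, 0, 0]
  hand: [0.5, 0.5, 0.5, 0.5, 0.5]

```text
time: 11.7
tool_pos: [0.6256, 0.1987, 0.0882]
tool_rot: [0.0, 0.558, 0.83, 0.0]
contact_force: [0.2, 0.5, 0.4]
opening: 0.0536
gripper_force: 31.4
```

>>> send_rows:
  travel:
    - [0, 0, -0.001]
    - [0, 0, -0.003]
    - [0, 0, -0.004]
    - [0, 0, -0.005]
    - [0, 0, -0.007]
  delta_rot:
    - [0, 0, -0.09]
    - [0, 0, -0.18]
    - [0, 0, -0.27]
    - [0, 0, -0.36]
    - [0, 0, -0.45]
  hand: [0.5, 0.5, 0.5, 0.5, 0.5]

```text
time: 12.2
tool_pos: [0.6256, 0.1988, 0.0893]
tool_rot: [0.0, 0.234, 0.972, 0.0]
contact_force: [0.3, 0.4, 0.2]
opening: 0.0533
gripper_force: 31.5
```

>>> send_rows:
  travel:
    - [0, 0, -0.001]
    - [0, 0, -0.003]
    - [0, 0, -0.004]
    - [0, 0, -0.005]
    - [0, 0, -0.007]
  delta_rot:
    - [0, 0, -0.09]
    - [0, 0, -0.18]
    - [0, 0, -0.27]
    - [0, 0, -0.36]
    - [0, 0, -0.45]
  hand: [0.5, 0.5, 0.5, 0.5, 0.5]

```text
time: 12.7
tool_pos: [0.6256, 0.1992, 0.0903]
tool_rot: [0.0, -0.117, 0.993, 0.001]
contact_force: [0.5, 1.1, 0.4]
opening: 0.0531
gripper_force: 31.4
```

>>> send_rows:
  travel:
    - [0, 0, -0.001]
    - [0, 0, -0.003]
    - [0, 0, -0.004]
    - [0, 0, -0.005]
    - [0, 0, -0.007]
  delta_rot:
    - [0, 0, -0.09]
    - [0, 0, -0.18]
    - [0, 0, -0.27]
    - [0, 0, -0.36]
    - [0, 0, -0.45]
  hand: [0.5, 0.5, 0.5, 0.5, 0.5]

```text
time: 13.2
tool_pos: [0.6253, 0.1996, 0.0914]
tool_rot: [0.0, -0.454, 0.891, 0.001]
contact_force: [-0.3, 1.9, -0.0]
opening: 0.0532
gripper_force: 31.4
```

>>> send_rows:
  travel:
    - [0, 0, -0.001]
    - [0, 0, -0.003]
    - [0, 0, -0.004]
    - [0, 0, -0.005]
    - [0, 0, -0.007]
  delta_rot:
    - [0, 0, -0.09]
    - [0, 0, -0.18]
    - [0, 0, -0.27]
    - [0, 0, -0.36]
    - [0, 0, -0.45]
  hand: [0.5, 0.5, 0.5, 0.5, 0.5]

```text
time: 13.7
tool_pos: [0.625, 0.1996, 0.0923]
tool_rot: [-0.001, 0.734, -0.679, -0.001]
contact_force: [-1.3, 2.2, 0.7]
opening: 0.053
gripper_force: 31.4
```

>>> send_rows:
  travel:
    - [0, 0, -0.001]
    - [0, 0, -0.003]
    - [0, 0, -0.004]
    - [0, 0, -0.005]
    - [0, 0, -0.007]
  delta_rot:
    - [0, 0, -0.09]
    - [0, 0, -0.18]
    - [0, 0, -0.27]
    - [0, 0, -0.36]
    - [0, 0, -0.45]
  hand: [0.5, 0.5, 0.5, 0.5, 0.5]

```text
time: 14.2
tool_pos: [0.6248, 0.1996, 0.0933]
tool_rot: [-0.001, 0.924, -0.383, -0.001]
contact_force: [-0.8, 2.8, 0.9]
opening: 0.0537
gripper_force: 31.5
```

>>> send_rows:
  travel:
    - [0, 0, -0.001]
    - [0, 0, -0.003]
    - [0, 0, -0.004]
    - [0, 0, -0.005]
    - [0, 0, -0.007]
  delta_rot:
    - [0, 0, -0.09]
    - [0, 0, -0.18]
    - [0, 0, -0.27]
    - [0, 0, -0.36]
    - [0, 0, -0.45]
  hand: [0.5, 0.5, 0.5, 0.5, 0.5]

```text
time: 14.7
tool_pos: [0.6247, 0.1993, 0.0943]
tool_rot: [-0.001, 0.999, -0.04, -0.001]
contact_force: [-1.5, 1.2, 1.1]
opening: 0.0533
gripper_force: 31.6
```

```bash
python3 - <<'E'
from h import *
plan([]); print(bot.observe()["ft_torque"])
E
```

```text
t 14.7 at [0.6247 0.1993 0.0943] psi -0.079 q [ 0.21  0.43 -0.12  1.03  0.   -2.85] F [-1.5  1.2  1.1] open 0.0533 gf 32
[ 0.44698753  0.2656352  -0.01209512]
```

>>> send_rows:
  travel:
    - [0, 0, 0]
    - [0, 0, 0]
    - [0, 0, 0]
    - [0, 0, 0]
  delta_rot:
    - [0, 0, 0]
    - [0, 0, 0]
    - [0, 0, 0]
    - [0, 0, 0]
  hand: [0.0, 0.0, 0.0, 0.0]

```text
time: 15.1
tool_pos: [0.6254, 0.1985, 0.0943]
tool_rot: [0.0, 0.999, -0.043, 0.0]
contact_force: [-0.6, -0.6, -0.1]
opening: 0.0855
gripper_force: 0.0
```

>>> send_rows:
  travel:
    - [0, 0, 0]
    - [0, 0, 0]
    - [0, 0, 0]
    - [0, 0, 0]
    - [0, 0, 0]
  delta_rot:
    - [0, 0, 0.45]
    - [0, 0, 0.45]
    - [0, 0, 0.45]
    - [0, 0, 0.45]
    - [0, 0, 0.45]
  hand: [0.0, 0.0, 0.0, 0.0, 0.0]

```text
time: 15.6
tool_pos: [0.6254, 0.1985, 0.0943]
tool_rot: [0.0, 0.921, -0.389, 0.0]
contact_force: [0.3, 0.3, 0.3]
opening: 0.0853
gripper_force: 0.0
```

>>> send_rows:
  travel:
    - [0, 0, 0]
    - [0, 0, 0]
    - [0, 0, 0]
    - [0, 0, 0]
    - [0, 0, 0]
  delta_rot:
    - [0, 0, 0.45]
    - [0, 0, 0.45]
    - [0, 0, 0.45]
    - [0, 0, 0.45]
    - [0, 0, 0.45]
  hand: [0.0, 0.0, 0.0, 0.0, 0.0]

```text
time: 16.1
tool_pos: [0.6254, 0.1985, 0.0943]
tool_rot: [0.0, 0.73, -0.684, 0.0]
contact_force: [-0.2, -0.8, -0.7]
opening: 0.0854
gripper_force: 0.0
```

>>> send_rows:
  travel:
    - [0, 0, 0]
    - [0, 0, 0]
    - [0, 0, 0]
    - [0, 0, 0]
    - [0, 0, 0]
  delta_rot:
    - [0, 0, 0.45]
    - [0, 0, 0.45]
    - [0, 0, 0.45]
    - [0, 0, 0.45]
    - [0, 0, 0.45]
  hand: [0.0, 0.0, 0.0, 0.0, 0.0]

```text
time: 16.6
tool_pos: [0.6254, 0.1985, 0.0944]
tool_rot: [-0.0, -0.448, 0.894, -0.0]
contact_force: [-0.1, 0.1, 1.1]
opening: 0.0858
gripper_force: 0.0
```

>>> send_rows:
  travel:
    - [0, 0, 0]
    - [0, 0, 0]
    - [0, 0, 0]
    - [0, 0, 0]
    - [0, 0, 0]
  delta_rot:
    - [0, 0, 0.45]
    - [0, 0, 0.45]
    - [0, 0, 0.45]
    - [0, 0, 0.45]
    - [0, 0, 0.45]
  hand: [0.0, 0.0, 0.0, 0.0, 0.0]

```text
time: 17.1
tool_pos: [0.6254, 0.1985, 0.0943]
tool_rot: [-0.0, -0.111, 0.994, -0.0]
contact_force: [0.3, -0.5, -0.4]
opening: 0.0853
gripper_force: 0.0
```

>>> send_rows:
  travel:
    - [0, 0, 0]
    - [0, 0, 0]
    - [0, 0, 0]
    - [0, 0, 0]
    - [0, 0, 0]
  delta_rot:
    - [0, 0, 0.45]
    - [0, 0, 0.45]
    - [0, 0, 0.45]
    - [0, 0, 0.45]
    - [0, 0, 0.45]
  hand: [0.0, 0.0, 0.0, 0.0, 0.0]

```text
time: 17.6
tool_pos: [0.6254, 0.1985, 0.0943]
tool_rot: [0.0, 0.24, 0.971, -0.0]
contact_force: [1.0, 0.5, 0.2]
opening: 0.0855
gripper_force: 0.0
```

>>> send_rows:
  travel:
    - [0, 0, 0]
    - [0, 0, 0]
    - [0, 0, 0]
    - [0, 0, 0]
    - [0, 0, 0]
  delta_rot:
    - [0, 0, 0.45]
    - [0, 0, 0.45]
    - [0, 0, 0.45]
    - [0, 0, 0.45]
    - [0, 0, 0.45]
  hand: [0.0, 0.0, 0.0, 0.0, 0.0]

```text
time: 18.1
tool_pos: [0.6254, 0.1986, 0.0943]
tool_rot: [0.0, 0.561, 0.828, -0.0]
contact_force: [0.4, 0.5, 0.1]
opening: 0.0855
gripper_force: 0.0
```

>>> send_rows:
  travel:
    - [0, 0, 0]
    - [0, 0, 0]
    - [0, 0, 0]
    - [0, 0, 0]
    - [0, 0, 0]
  delta_rot:
    - [0, 0, 0]
    - [0, 0, 0]
    - [0, 0, 0]
    - [0, 0, 0]
    - [0, 0, 0]
  hand: [0.5, 0.5, 0.5, 0.5, 0.5]

```text
time: 18.6
tool_pos: [0.6256, 0.1986, 0.0946]
tool_rot: [0.0, 0.558, 0.83, 0.0]
contact_force: [-0.8, -0.1, 1.1]
opening: 0.0532
gripper_force: 31.3
```

>>> send_rows:
  travel:
    - [0, 0, -0.001]
    - [0, 0, -0.003]
    - [0, 0, -0.004]
    - [0, 0, -0.005]
    - [0, 0, -0.007]
  delta_rot:
    - [0, 0, -0.09]
    - [0, 0, -0.18]
    - [0, 0, -0.27]
    - [0, 0, -0.36]
    - [0, 0, -0.45]
  hand: [0.5, 0.5, 0.5, 0.5, 0.5]

```text
time: 19.1
tool_pos: [0.6257, 0.1988, 0.0956]
tool_rot: [0.0, 0.234, 0.972, 0.0]
contact_force: [0.5, 0.8, 1.5]
opening: 0.053
gripper_force: 31.3
```

>>> send_rows:
  travel:
    - [0, 0, -0.001]
    - [0, 0, -0.003]
    - [0, 0, -0.004]
    - [0, 0, -0.005]
    - [0, 0, -0.007]
  delta_rot:
    - [0, 0, -0.09]
    - [0, 0, -0.18]
    - [0, 0, -0.27]
    - [0, 0, -0.36]
    - [0, 0, -0.45]
  hand: [0.5, 0.5, 0.5, 0.5, 0.5]

```text
time: 19.6
tool_pos: [0.6257, 0.1993, 0.0966]
tool_rot: [0.0, -0.117, 0.993, 0.001]
contact_force: [-0.2, 0.6, 1.0]
opening: 0.0534
gripper_force: 31.4
```

>>> send_rows:
  travel:
    - [0, 0, -0.001]
    - [0, 0, -0.003]
    - [0, 0, -0.004]
    - [0, 0, -0.005]
    - [0, 0, -0.007]
  delta_rot:
    - [0, 0, -0.09]
    - [0, 0, -0.18]
    - [0, 0, -0.27]
    - [0, 0, -0.36]
    - [0, 0, -0.45]
  hand: [0.5, 0.5, 0.5, 0.5, 0.5]

```text
time: 20.1
tool_pos: [0.6254, 0.1997, 0.0977]
tool_rot: [0.001, -0.454, 0.891, 0.001]
contact_force: [-0.4, 1.3, 1.2]
opening: 0.0532
gripper_force: 31.4
```

>>> send_rows:
  travel:
    - [0, 0, -0.001]
    - [0, 0, -0.003]
    - [0, 0, -0.004]
    - [0, 0, -0.005]
    - [0, 0, -0.007]
  delta_rot:
    - [0, 0, -0.09]
    - [0, 0, -0.18]
    - [0, 0, -0.27]
    - [0, 0, -0.36]
    - [0, 0, -0.45]
  hand: [0.5, 0.5, 0.5, 0.5, 0.5]

```text
time: 20.6
tool_pos: [0.6251, 0.1996, 0.0987]
tool_rot: [-0.001, 0.734, -0.679, -0.001]
contact_force: [-1.7, 1.7, 1.4]
opening: 0.0532
gripper_force: 31.5
```

>>> send_rows:
  travel:
    - [0, 0, -0.001]
    - [0, 0, -0.003]
    - [0, 0, -0.004]
    - [0, 0, -0.005]
    - [0, 0, -0.007]
  delta_rot:
    - [0, 0, -0.09]
    - [0, 0, -0.18]
    - [0, 0, -0.27]
    - [0, 0, -0.36]
    - [0, 0, -0.45]
  hand: [0.5, 0.5, 0.5, 0.5, 0.5]

```text
time: 21.1
tool_pos: [0.6249, 0.1995, 0.0997]
tool_rot: [-0.001, 0.924, -0.383, -0.001]
contact_force: [-0.6, 2.8, 1.2]
opening: 0.0531
gripper_force: 31.5
```

>>> send_rows:
  travel:
    - [0, 0, -0.001]
    - [0, 0, -0.003]
    - [0, 0, -0.004]
    - [0, 0, -0.005]
    - [0, 0, -0.007]
  delta_rot:
    - [0, 0, -0.09]
    - [0, 0, -0.18]
    - [0, 0, -0.27]
    - [0, 0, -0.36]
    - [0, 0, -0.45]
  hand: [0.5, 0.5, 0.5, 0.5, 0.5]

```text
time: 21.6
tool_pos: [0.6248, 0.1994, 0.1007]
tool_rot: [-0.001, 0.999, -0.039, -0.001]
contact_force: [-1.0, 2.7, 1.4]
opening: 0.0531
gripper_force: 31.5
```

```bash
python3 - <<'E'
from h import *
plan([(.6253,.199,.15,-.08)])
E
```

```text
t 21.6 at [0.6248 0.1994 0.1007] psi -0.079 q [ 0.21  0.42 -0.11  1.04  0.   -2.85] F [-1.   2.7  1.4] open 0.0531 gf 32
   [0.003, 0.002, -0.329] [-0.001, 0.001, 0.001] rows>= 1
```

>>> send_rows:
  travel:
    - [0, 0, -0.01]
    - [0, 0, -0.02]
    - [0, 0, -0.03]
    - [0, 0, -0.04]
  delta_rot:
    - [0, 0, 0]
    - [0, 0, 0]
    - [0, 0, 0]
    - [0, 0, 0]
  hand: [0.5, 0.5, 0.5, 0.5]

```text
time: 22.0
tool_pos: [0.6257, 0.1984, 0.1068]
tool_rot: [0.0, 0.999, -0.043, 0.0]
contact_force: [0.4, 0.2, -0.2]
opening: 0.0533
gripper_force: 31.8
```

```bash
python3 - <<'E'
from h import *
plan([(.6257,.1985,.165,-.09),(.4217,.0905,.13,-1.57),(.4217,.0905,.045,-1.57)])
E
```

```text
t 22.0 at [0.6257 0.1984 0.1068] psi -0.087 q [ 0.21  0.41 -0.11  1.05 -0.   -2.85] F [ 0.4  0.2 -0.2] open 0.0533 gf 32
   [0.0, 0.0, -0.388] [0.0, 0.0, 0.002] rows>= 2
   [-0.645, 0.419, 0.116] [0.0, 0.0, 0.471] rows>= 5
   [-0.193, 0.745, 0.117] [0.0, 0.0, 0.471] rows>= 5
   [-0.001, 0.0, 0.566] [0.0, 0.0, 0.0] rows>= 2
```

>>> send_rows:
  travel:
    - [0, 0, -0.1]
    - [0, 0, -0.2]
    - [0, 0, -0.3]
    - [0, 0, -0.388]
  delta_rot:
    - [0, 0, 0]
    - [0, 0, 0]
    - [0, 0, 0]
    - [0, 0, 0]
  hand: [0.5, 0.5, 0.5, 0.5]

```text
time: 22.4
tool_pos: [0.6264, 0.1988, 0.1676]
tool_rot: [-0.0, 0.999, -0.043, 0.001]
contact_force: [-0.2, -0.1, -0.5]
opening: 0.0535
gripper_force: 31.8
```

>>> send_rows:
  travel:
    - [-0.129, 0.084, 0.023]
    - [-0.258, 0.168, 0.046]
    - [-0.387, 0.251, 0.07]
    - [-0.516, 0.335, 0.093]
    - [-0.645, 0.419, 0.116]
  delta_rot:
    - [0, 0, 0.094]
    - [0, 0, 0.188]
    - [0, 0, 0.282]
    - [0, 0, 0.376]
    - [0, 0, 0.471]
  hand: [0.5, 0.5, 0.5, 0.5, 0.5]

```text
time: 22.9
tool_pos: [0.5234, 0.1439, 0.1487]
tool_rot: [-0.0, 0.915, -0.404, 0.001]
contact_force: [0.4, -0.4, -1.1]
opening: 0.0531
gripper_force: 31.8
```

>>> send_rows:
  travel:
    - [-0.039, 0.149, 0.023]
    - [-0.077, 0.298, 0.047]
    - [-0.116, 0.447, 0.07]
    - [-0.154, 0.596, 0.094]
    - [-0.193, 0.745, 0.117]
  delta_rot:
    - [0, 0, 0.094]
    - [0, 0, 0.188]
    - [0, 0, 0.282]
    - [0, 0, 0.376]
    - [0, 0, 0.471]
  hand: [0.5, 0.5, 0.5, 0.5, 0.5]

```text
time: 23.4
tool_pos: [0.4218, 0.0894, 0.131]
tool_rot: [0.001, -0.707, 0.707, -0.001]
contact_force: [-0.9, -0.4, -0.5]
opening: 0.0531
gripper_force: 31.7
```

>>> send_rows:
  travel:
    - [0, 0, 0.1]
    - [0, 0, 0.25]
    - [0, 0, 0.4]
    - [0, 0, 0.5]
    - [0, 0, 0.5]
  delta_rot:
    - [0, 0, 0]
    - [0, 0, 0]
    - [0, 0, 0]
    - [0, 0, 0]
    - [0, 0, 0]
  hand: [0.5, 0.5, 0.5, 0.5, 0.5]

```text
time: 23.9
tool_pos: [0.4205, 0.0896, 0.0541]
tool_rot: [0.001, 0.709, -0.705, -0.001]
contact_force: [-0.4, -0.8, -1.0]
opening: 0.0534
gripper_force: 31.9
```

```bash
python3 - <<'E'
from h import *
plan([(.4217,.0905,.036,-1.57)])
im=bot.snapshot("scene"); cv2.imwrite("pics/sc3.png",im); crop(im,240,120,350,230,5,"pics/s3.png")
E
```

```text
t 23.9 at [0.4205 0.0896 0.0541] psi -1.565 q [ 0.06  0.11 -0.65  0.81 -0.   -1.52] F [-0.4 -0.8 -1. ] open 0.0534 gf 32
   [-0.006, -0.009, 0.121] [0.002, 0.0, 0.003] rows>= 1
```

View pics/s3.png

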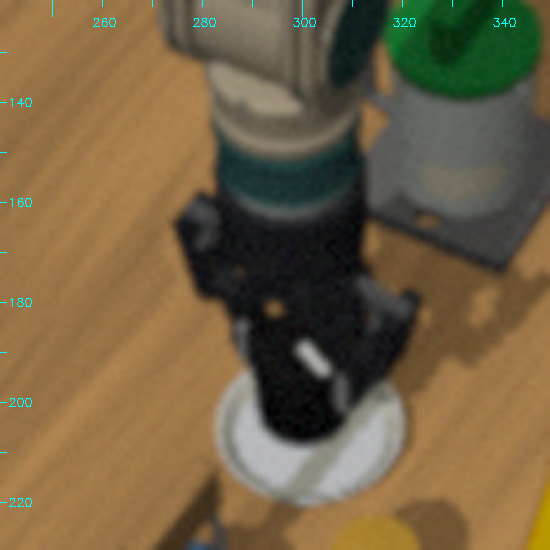

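The cap hangs in the fingers over the dish (cap at about (303,190), dish centre (301,203)). Lowering.

>>> send_rows:
  travel:
    - [0.0, -0.005, 0.04]
    - [0.0, -0.005, 0.08]
    - [0.0, -0.005, 0.12]
    - [0.0, -0.005, 0.12]
    - [0.0, -0.005, 0.12]
  delta_rot:
    - [0, 0, 0]
    - [0, 0, 0]
    - [0, 0, 0]
    - [0, 0, 0]
    - [0, 0, 0]
  hand: [0.5, 0.5, 0.5, 0.5, 0.5]

```text
time: 24.45
tool_pos: [0.4224, 0.0897, 0.0368]
tool_rot: [0.0, 0.709, -0.705, -0.0]
contact_force: [0.4, 0.8, -1.2]
opening: 0.0528
gripper_force: 31.9
```

>>> send_rows:
  travel:
    - [0, 0, 0.007]
    - [0, 0, 0.014]
    - [0, 0, 0.014]
  delta_rot:
    - [0, 0, 0]
    - [0, 0, 0]
    - [0, 0, 0]
  hand: [0.5, 0.5, 0.5]

```text
time: 24.75
tool_pos: [0.4226, 0.0897, 0.0348]
tool_rot: [0.0, 0.709, -0.705, -0.0]
contact_force: [0.0, 1.0, -0.4]
opening: 0.0528
gripper_force: 31.9
```

>>> send_rows:
  travel:
    - [0, 0, 0.007]
    - [0, 0, 0.014]
    - [0, 0, 0.014]
  delta_rot:
    - [0, 0, 0]
    - [0, 0, 0]
    - [0, 0, 0]
  hand: [0.5, 0.5, 0.5]

```text
time: 25.05
tool_pos: [0.4225, 0.0897, 0.0326]
tool_rot: [0.0, 0.709, -0.705, -0.0]
contact_force: [-0.1, 0.5, -0.6]
opening: 0.0534
gripper_force: 31.9
```

>>> send_rows:
  travel:
    - [0, 0, 0.004]
    - [0, 0, 0.007]
    - [0, 0, 0.007]
  delta_rot:
    - [0, 0, 0]
    - [0, 0, 0]
    - [0, 0, 0]
  hand: [0.5, 0.5, 0.5]

```text
time: 25.35
tool_pos: [0.4226, 0.0897, 0.0316]
tool_rot: [0.0, 0.709, -0.705, -0.0]
contact_force: [0.2, 0.3, -0.5]
opening: 0.0531
gripper_force: 31.9
```

>>> send_rows:
  travel:
    - [0, 0, 0.004]
    - [0, 0, 0.007]
    - [0, 0, 0.007]
  delta_rot:
    - [0, 0, 0]
    - [0, 0, 0]
    - [0, 0, 0]
  hand: [0.5, 0.5, 0.5]

```text
time: 25.65
tool_pos: [0.4226, 0.0898, 0.0305]
tool_rot: [0.0, 0.709, -0.705, -0.0]
contact_force: [0.6, -0.6, -1.0]
opening: 0.0536
gripper_force: 31.9
```

>>> send_rows:
  travel:
    - [0, 0, 0.004]
    - [0, 0, 0.007]
    - [0, 0, 0.007]
  delta_rot:
    - [0, 0, 0]
    - [0, 0, 0]
    - [0, 0, 0]
  hand: [0.5, 0.5, 0.5]

```text
time: 25.95
tool_pos: [0.4225, 0.0897, 0.0295]
tool_rot: [0.0, 0.709, -0.705, -0.0]
contact_force: [0.2, 0.1, -1.0]
opening: 0.0534
gripper_force: 31.9
```

>>> send_rows:
  travel:
    - [0, 0, 0.004]
    - [0, 0, 0.007]
    - [0, 0, 0.007]
  delta_rot:
    - [0, 0, 0]
    - [0, 0, 0]
    - [0, 0, 0]
  hand: [0.5, 0.5, 0.5]

```text
time: 26.25
tool_pos: [0.4226, 0.0897, 0.0284]
tool_rot: [0.0, 0.709, -0.705, -0.0]
contact_force: [-0.1, -1.0, -0.7]
opening: 0.0532
gripper_force: 31.9
```

>>> send_rows:
  travel:
    - [0, 0, 0.004]
    - [0, 0, 0.007]
    - [0, 0, 0.007]
  delta_rot:
    - [0, 0, 0]
    - [0, 0, 0]
    - [0, 0, 0]
  hand: [0.5, 0.5, 0.5]

```text
time: 26.55
tool_pos: [0.4227, 0.0896, 0.0277]
tool_rot: [0.0, 0.709, -0.705, 0.0]
contact_force: [-1.4, -0.7, 2.3]
opening: 0.0535
gripper_force: 32.2
```

>>> send_rows:
  travel:
    - [0, 0, 0.004]
    - [0, 0, 0.007]
    - [0, 0, 0.007]
  delta_rot:
    - [0, 0, 0]
    - [0, 0, 0]
    - [0, 0, 0]
  hand: [0.5, 0.5, 0.5]

```text
time: 26.85
tool_pos: [0.4228, 0.0894, 0.0275]
tool_rot: [0.0, 0.709, -0.705, 0.0]
contact_force: [-3.1, -1.5, 13.3]
opening: 0.0531
gripper_force: 33.0
```

>>> send_rows:
  travel:
    - [0, 0, -0.006]
    - [0, 0, -0.006]
    - [0, 0, -0.006]
    - [0, 0, -0.006]
    - [0, 0, -0.006]
  delta_rot:
    - [0, 0, 0]
    - [0, 0, 0]
    - [0, 0, 0]
    - [0, 0, 0]
    - [0, 0, 0]
  hand: [0.5, 0.3, 0, 0, 0]

```text
time: 27.35
tool_pos: [0.4225, 0.0898, 0.0271]
tool_rot: [0.0, 0.709, -0.705, -0.0]
contact_force: [-0.3, 0.4, 0.2]
opening: 0.0853
gripper_force: 0.0
```

>>> send_rows:
  travel:
    - [0, 0, -0.1]
    - [0, 0, -0.3]
    - [0, 0, -0.6]
    - [0, 0, -0.98]
    - [0, 0, -0.98]
  delta_rot:
    - [0, 0, 0]
    - [0, 0, 0]
    - [0, 0, 0]
    - [0, 0, 0]
    - [0, 0, 0]
  hand: [0, 0, 0, 0, 0]

```text
time: 27.85
tool_pos: [0.4273, 0.0901, 0.1805]
tool_rot: [-0.004, 0.709, -0.705, 0.004]
contact_force: [1.3, 0.4, -0.3]
opening: 0.0855
gripper_force: 0.0
```

```bash
python3 - <<'E'
from h import *
plan([(.30,.20,.25,-1.5)])
im=bot.snapshot("scene"); cv2.imwrite("pics/s4f.png",im)
a=cv2.imread("pics/scene0.png")
# shift check by template matching of movables
for n,b in dict(jug=(305,105,360,172),blue=(262,212,295,262),red=(228,258,263,304),white=(185,300,225,350)).items():
    x0,y0,x1,y1=b; T=a[y0:y1,x0:x1]; r=cv2.matchTemplate(im[y0-25:y1+25,x0-25:x1+25],T,cv2.TM_CCOEFF_NORMED); _,v,_,l=cv2.minMaxLoc(r); print(n,v,np.array(l)-25)
crop(im,280,130,440,250,4,"pics/s4.png")
E
```

```text
t 27.9 at [0.4273 0.0901 0.1805] psi -1.565 q [ 0.06 -0.03 -0.49  1.1   0.   -1.52] F [ 1.3  0.4 -0.3] open 0.0855 gf 0
   [-0.369, 0.42, -0.237] [-0.008, 0.0, -0.021] rows>= 2
   [-0.382, 0.41, -0.231] [0.0, 0.0, -0.02] rows>= 2
jug 0.5637817978858948 [0 0]
blue 0.9830880165100098 [0 0]
red 0.906544029712677 [-19  -6]
white 0.997520923614502 [0 0]
```

View pics/s4.png

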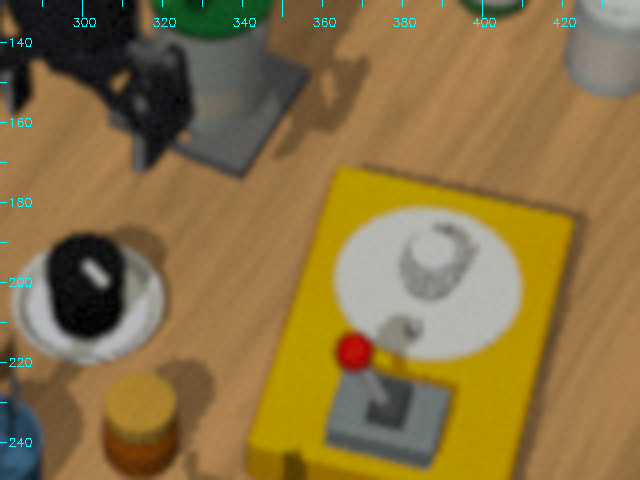

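Cap stands upright in the dish (86→(300,200)), neck bare at (387,195); red pail was knocked aside. Now the jug.

```bash
python3 - <<'E'
from h import *
plan([(.3988,.295,.215,-1.527),(.3988,.295,.131,-1.527)])
E
```

```text
t 27.9 at [0.4264 0.09   0.179 ] psi -1.565 q [ 0.06 -0.03 -0.49  1.1   0.   -1.52] F [ 0.6 -0.   0.4] open 0.0856 gf 0
   [-0.684, 0.087, -0.12] [-0.006, 0.0, -0.012] rows>= 3
   [-0.685, 0.075, -0.12] [0.0, 0.0, -0.012] rows>= 3
   [0.0, 0.001, 0.56] [0.0, 0.0, 0.0] rows>= 2
```

>>> send_rows:
  travel:
    - [-0.3, 0.04, -0.12]
    - [-0.684, 0.087, -0.12]
    - [-0.684, 0.087, -0.12]
    - [-0.684, 0.087, -0.12]
  delta_rot:
    - [0, 0, -0.012]
    - [0, 0, -0.012]
    - [0, 0, -0.012]
    - [0, 0, -0.012]
  hand: [0, 0, 0, 0]

```text
time: 28.3
tool_pos: [0.4077, 0.1931, 0.1908]
tool_rot: [0.001, 0.717, -0.697, -0.001]
contact_force: [-0.1, 0.4, -0.9]
opening: 0.0854
gripper_force: 0.0
```

>>> send_rows:
  travel:
    - [-0.3, 0.035, -0.12]
    - [-0.685, 0.075, -0.12]
    - [-0.685, 0.075, -0.12]
    - [-0.685, 0.075, -0.12]
    - [-0.685, 0.075, -0.12]
  delta_rot:
    - [0, 0, -0.012]
    - [0, 0, -0.012]
    - [0, 0, -0.012]
    - [0, 0, -0.012]
    - [0, 0, -0.012]
  hand: [0, 0, 0, 0, 0]

```text
time: 28.8
tool_pos: [0.3948, 0.2929, 0.2091]
tool_rot: [0.002, 0.722, -0.692, 0.0]
contact_force: [0.2, -0.5, 0.9]
opening: 0.0854
gripper_force: 0.0
```

```bash
python3 - <<'E'
from h import *
plan([(.3988,.295,.132,-1.527)])
E
```

```text
t 28.8 at [0.3948 0.2929 0.2091] psi -1.529 q [ 0.51  0.06 -0.34  1.18 -0.   -1.11] F [ 0.2 -0.5  0.9] open 0.0854 gf 0
   [-0.014, -0.028, 0.514] [0.001, -0.001, -0.001] rows>= 2
```

>>> send_rows:
  travel:
    - [-0.014, -0.028, 0.1]
    - [-0.014, -0.028, 0.3]
    - [-0.014, -0.028, 0.45]
    - [-0.014, -0.028, 0.514]
    - [-0.014, -0.028, 0.514]
  delta_rot:
    - [0, 0, 0]
    - [0, 0, 0]
    - [0, 0, 0]
    - [0, 0, 0]
    - [0, 0, 0]
  hand: [0, 0, 0, 0, 0]

```text
time: 29.3
tool_pos: [0.3982, 0.2948, 0.1315]
tool_rot: [0.002, 0.721, -0.692, -0.0]
contact_force: [-0.4, -1.3, 0.2]
opening: 0.0856
gripper_force: 0.0
```

>>> send_rows:
  travel:
    - [0, 0, 0]
    - [0, 0, 0]
    - [0, 0, 0]
    - [0, 0, 0]
    - [0, 0, 0]
  delta_rot:
    - [0, 0, 0]
    - [0, 0, 0]
    - [0, 0, 0]
    - [0, 0, 0]
    - [0, 0, 0]
  hand: [0.6, 0.9, 1, 1, 1]
  grip_force: 60

```text
time: 29.8
tool_pos: [0.399, 0.2972, 0.1337]
tool_rot: [-0.0, 0.722, -0.691, -0.0]
contact_force: [-0.3, 0.5, -4.5]
opening: 0.0146
gripper_force: 62.5
```

>>> send_rows:
  travel:
    - [0, 0, 0]
    - [0, 0, 0]
    - [0, 0, 0]
    - [0, 0, 0]
  delta_rot:
    - [0, 0, 0]
    - [0, 0, 0]
    - [0, 0, 0]
    - [0, 0, 0]
  hand: [1, 1, 1, 1]

```text
time: 30.2
tool_pos: [0.3991, 0.2972, 0.1336]
tool_rot: [-0.0, 0.722, -0.692, -0.0]
contact_force: [-3.2, -0.1, 5.3]
opening: 0.0145
gripper_force: 63.7
```

>>> send_rows:
  travel:
    - [0, 0, -0.05]
    - [0, 0, -0.1]
    - [0, 0, -0.2]
    - [0, 0, -0.3]
    - [0, 0, -0.3]
  delta_rot:
    - [0, 0, 0]
    - [0, 0, 0]
    - [0, 0, 0]
    - [0, 0, 0]
    - [0, 0, 0]
  hand: [1, 1, 1, 1, 1]

```text
time: 30.7
tool_pos: [0.4012, 0.2978, 0.1803]
tool_rot: [-0.002, 0.722, -0.692, 0.001]
contact_force: [1.0, 0.9, -3.2]
opening: 0.0151
gripper_force: 62.5
```

```bash
python3 - <<'E'
from h import *
plan([(.3988,.295,.23,-1.527),(.625,.1995,.23,-1.304)])
E
```

```text
t 30.7 at [0.4012 0.2978 0.1803] psi -1.528 q [ 0.51  0.09 -0.37  1.11 -0.   -1.1 ] F [ 1.   0.9 -3.2] open 0.0151 gf 62
   [0.017, 0.015, -0.332] [-0.003, 0.001, 0.0] rows>= 1
   [0.351, -0.739, 0.0] [0.0, 0.0, -0.071] rows>= 3
   [0.43, -0.696, 0.0] [0.0, 0.0, -0.071] rows>= 3
```

>>> send_rows:
  travel:
    - [0, 0, -0.1]
    - [0, 0, -0.2]
    - [0, 0, -0.35]
    - [0, 0, -0.35]
  delta_rot:
    - [0, 0, 0]
    - [0, 0, 0]
    - [0, 0, 0]
    - [0, 0, 0]
  hand: [1, 1, 1, 1]

```text
time: 31.1
tool_pos: [0.4013, 0.2979, 0.2329]
tool_rot: [-0.003, 0.722, -0.692, 0.001]
contact_force: [0.6, 0.7, -4.0]
opening: 0.0147
gripper_force: 62.5
```

>>> send_rows:
  travel:
    - [0.07, -0.14, 0]
    - [0.14, -0.29, 0]
    - [0.21, -0.44, 0]
    - [0.28, -0.59, 0]
    - [0.36, -0.74, 0]
  delta_rot:
    - [0, 0, -0.014]
    - [0, 0, -0.028]
    - [0, 0, -0.042]
    - [0, 0, -0.056]
    - [0, 0, -0.071]
  hand: [1, 1, 1, 1, 1]

```text
time: 31.6
tool_pos: [0.5128, 0.2472, 0.2285]
tool_rot: [0.001, 0.76, -0.65, -0.001]
contact_force: [-0.3, 0.5, -3.0]
opening: 0.015
gripper_force: 62.5
```

>>> send_rows:
  travel:
    - [0.08, -0.14, 0]
    - [0.17, -0.28, 0]
    - [0.26, -0.42, 0]
    - [0.35, -0.56, 0]
    - [0.43, -0.7, 0]
  delta_rot:
    - [0, 0, -0.014]
    - [0, 0, -0.028]
    - [0, 0, -0.042]
    - [0, 0, -0.056]
    - [0, 0, -0.071]
  hand: [1, 1, 1, 1, 1]

```text
time: 32.1
tool_pos: [0.6265, 0.1994, 0.2281]
tool_rot: [0.001, 0.795, -0.607, -0.001]
contact_force: [-0.3, 0.9, -3.9]
opening: 0.0148
gripper_force: 62.5
```

>>> send_rows:
  travel:
    - [0, 0, 0]
    - [0, 0, 0]
    - [0, 0, 0]
  delta_rot:
    - [0, 0, 0]
    - [0, 0, 0]
    - [0, 0, 0]
  hand: [1, 1, 1]

```text
time: 32.4
tool_pos: [0.625, 0.2004, 0.2292]
tool_rot: [0.001, 0.795, -0.607, -0.001]
contact_force: [-0.2, 0.1, -4.1]
opening: 0.0151
gripper_force: 62.4
```

```bash
python3 - <<'E'
from h import *
plan([(.625,.1995,.225,-1.304)])
im=bot.snapshot("scene"); cv2.imwrite("pics/s5f.png",im)
t=bot.snapshot("top"); cv2.imwrite("pics/t5f.png",t)
crop(im,330,80,460,230,4,"pics/a.png"); crop(t,200,170,280,270,6,"pics/b.png")
a=cv2.imread("pics/a.png");b=cv2.imread("pics/b.png")
h=600;c=np.zeros((h,a.shape[1]+1+0,3),np.uint8)
b=cv2.resize(b,None,fx=.575,fy=1) if 0 else b
out=np.hstack([a[:h], b[:h,:800-a.shape[1]] if b.shape[0]>=h else cv2.copyMakeBorder(b,0,h-b.shape[0],0,0,0)[:,:800-a.shape[1]]])
cv2.imwrite("pics/s5.png",out); print(a.shape,b.shape,out.shape)
E
```

```text
t 32.4 at [0.625  0.2004 0.2292] psi -1.304 q [ 0.21  0.33  0.05  1.29  0.   -1.63] F [-0.2  0.1 -4.1] open 0.0151 gf 62
   [0.006, 0.002, 0.028] [0.002, 0.0, 0.0] rows>= 1
(600, 520, 3) (600, 480, 3) (600, 800, 3)
```

View pics/s5.png

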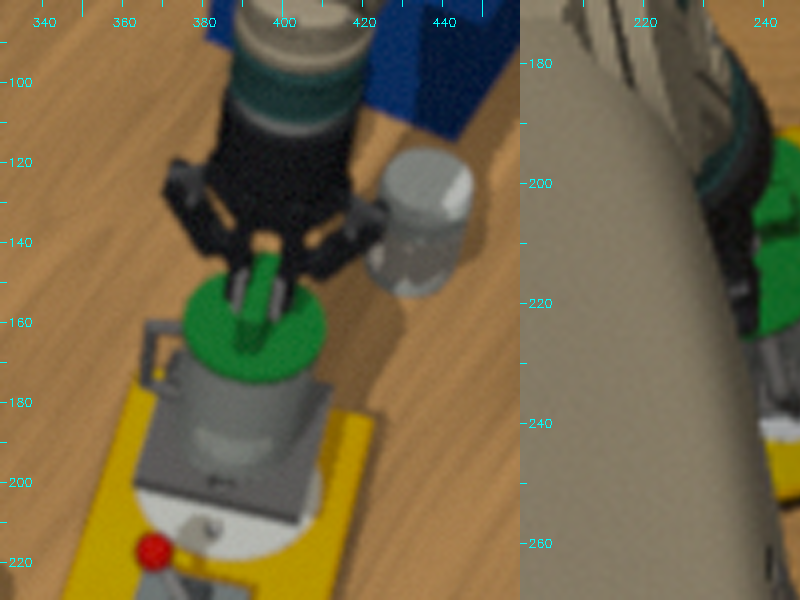

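Left half: jug held over the base, foot corners at (363,200), (404,209), (412,176), peg hole (385,200); right half blocked by the arm.

```bash
python3 - <<'E'
from m import *
E=lambda p:("scene",p[0]/4+329.5,p[1]/4+79.5)
F=lambda p:("scene",p[0]/4+279.5,p[1]/4+129.5)
z=.1076
for zz in (z,z-.003,z+.003):
    fit("jug z%.4f"%zz,[((-.055,-.055,zz),E((135,483))),((.055,-.055,zz),E((298,520))),((.055,.055,zz),E((331,386))),((0,-.042,zz),E((221,482)))],[.62,.2,.26])
print("neck",bp(*F((437,243)),.087), "peg->dock",bp(*F((412,327)),.06)[:2]+.042*np.array([-np.sin(.2663),np.cos(.2663)]),bp(*E((210,530)),.06)[:2]+.042*np.array([-np.sin(.2663),np.cos(.2663)]))
zz=.05
fit("base scene",[((-.085,.12,zz),C((262,250))),((.085,.12,zz),C((470,295))),((.085,-.12,zz),C((408,545))),((-.085,-.12,zz),C((183,497)))],[.63,.16,.26])
fit("jug0 scene",[((-.055,-.055,.012),C((62,210))),((.055,-.055,.012),C((178,260))),((.055,.055,.012),C((236,170))),((0,-.042,.012),C((123,222)))],[.4,.3,0])
E
```

```text
jug z0.1076 [0.6237 0.1974 0.2845] res [-0.9 -0.1  0.8 -0.3  0.3 -0.1 -0.3  0.6]
jug z0.1046 [0.6229 0.1996 0.2843] res [-0.9 -0.2  0.8 -0.4  0.3 -0.  -0.2  0.6]
jug z0.1106 [0.6244 0.1953 0.2847] res [-1.  -0.1  0.8 -0.3  0.4 -0.1 -0.3  0.6]
neck [0.62386595 0.20660834 0.087     ] peg->dock [0.62358341 0.19718946] [0.62359075 0.19440013]
base scene [0.6361 0.165  0.2686] res [-0.7 -0.6  0.4 -0.2  0.6  1.5 -0.4 -0.4]
jug0 scene [0.3996 0.2932 0.0489] res [-0.8 -0.  -0.3 -0.2  0.4 -0.3  0.6  0.5]
```

```bash
python3 - <<'E'
from h import *
plan([(.6246,.2017,.199,-1.304)])
E
```

```text
t 32.5 at [0.6252 0.2007 0.2301] psi -1.304 q [ 0.21  0.33  0.05  1.29  0.   -1.63] F [ 0.  -1.1 -5.2] open 0.0144 gf 62
   [-0.008, 0.002, 0.207] [0.001, 0.0, 0.0] rows>= 1
```

>>> send_rows:
  travel:
    - [-0.008, 0.002, 0.05]
    - [-0.008, 0.002, 0.1]
    - [-0.008, 0.002, 0.15]
    - [-0.008, 0.002, 0.207]
    - [-0.008, 0.002, 0.207]
  delta_rot:
    - [0, 0, 0]
    - [0, 0, 0]
    - [0, 0, 0]
    - [0, 0, 0]
    - [0, 0, 0]
  hand: [1, 1, 1, 1, 1]

```text
time: 33.0
tool_pos: [0.6242, 0.2011, 0.1973]
tool_rot: [0.001, 0.795, -0.607, -0.001]
contact_force: [-0.3, -0.2, -4.4]
opening: 0.0142
gripper_force: 62.4
```

>>> send_rows:
  travel:
    - [0, 0, 0.01]
    - [0, 0, 0.02]
    - [0, 0, 0.03]
    - [0, 0, 0.03]
  delta_rot:
    - [0, 0, 0]
    - [0, 0, 0]
    - [0, 0, 0]
    - [0, 0, 0]
  hand: [1, 1, 1, 1]

```text
time: 33.4
tool_pos: [0.6258, 0.2014, 0.1952]
tool_rot: [-0.0, 0.795, -0.607, 0.0]
contact_force: [-0.3, 0.5, -4.1]
opening: 0.0148
gripper_force: 62.5
```

>>> send_rows:
  travel:
    - [0, 0, 0.01]
    - [0, 0, 0.02]
    - [0, 0, 0.02]
  delta_rot:
    - [0, 0, 0]
    - [0, 0, 0]
    - [0, 0, 0]
  hand: [1, 1, 1]

```text
time: 33.7
tool_pos: [0.6255, 0.2013, 0.1919]
tool_rot: [0.0, 0.795, -0.607, -0.0]
contact_force: [-0.6, -0.4, -5.2]
opening: 0.015
gripper_force: 62.5
```

>>> send_rows:
  travel:
    - [0, 0, 0.01]
    - [0, 0, 0.02]
    - [0, 0, 0.02]
  delta_rot:
    - [0, 0, 0]
    - [0, 0, 0]
    - [0, 0, 0]
  hand: [1, 1, 1]

```text
time: 34.0
tool_pos: [0.6254, 0.2014, 0.1888]
tool_rot: [0.0, 0.795, -0.607, -0.0]
contact_force: [-0.2, -0.0, -3.6]
opening: 0.0145
gripper_force: 62.5
```

>>> send_rows:
  travel:
    - [0, 0, 0.01]
    - [0, 0, 0.015]
    - [0, 0, 0.015]
  delta_rot:
    - [0, 0, 0]
    - [0, 0, 0]
    - [0, 0, 0]
  hand: [1, 1, 1]

```text
time: 34.3
tool_pos: [0.6256, 0.2014, 0.1867]
tool_rot: [0.0, 0.795, -0.607, -0.0]
contact_force: [-0.0, -0.4, -3.9]
opening: 0.015
gripper_force: 62.5
```

>>> send_rows:
  travel:
    - [0, 0, 0.005]
    - [0, 0, 0.01]
    - [0, 0, 0.01]
  delta_rot:
    - [0, 0, 0]
    - [0, 0, 0]
    - [0, 0, 0]
  hand: [1, 1, 1]

```text
time: 34.6
tool_pos: [0.6256, 0.2014, 0.1853]
tool_rot: [0.0, 0.795, -0.607, -0.0]
contact_force: [-0.7, 0.2, -4.3]
opening: 0.0145
gripper_force: 62.5
```

>>> send_rows:
  travel:
    - [0, 0, 0.005]
    - [0, 0, 0.01]
    - [0, 0, 0.01]
  delta_rot:
    - [0, 0, 0]
    - [0, 0, 0]
    - [0, 0, 0]
  hand: [1, 1, 1]

```text
time: 34.9
tool_pos: [0.6256, 0.2014, 0.1838]
tool_rot: [0.0, 0.795, -0.607, -0.0]
contact_force: [-0.3, -1.2, -6.0]
opening: 0.0148
gripper_force: 62.5
```

>>> send_rows:
  travel:
    - [0, 0, 0.005]
    - [0, 0, 0.01]
    - [0, 0, 0.01]
  delta_rot:
    - [0, 0, 0]
    - [0, 0, 0]
    - [0, 0, 0]
  hand: [1, 1, 1]

```text
time: 35.2
tool_pos: [0.6257, 0.2013, 0.1836]
tool_rot: [-0.0, 0.795, -0.607, 0.0]
contact_force: [-3.2, -1.4, 4.2]
opening: 0.0145
gripper_force: 63.5
```

>>> send_rows:
  travel:
    - [0, 0, -0.003]
    - [0, 0, -0.003]
    - [0, 0, -0.003]
    - [0, 0, -0.003]
  delta_rot:
    - [0, 0, 0]
    - [0, 0, 0]
    - [0, 0, 0]
    - [0, 0, 0]
  hand: [0.7, 0.3, 0.2, 0.2]

```text
time: 35.6
tool_pos: [0.626, 0.2015, 0.1829]
tool_rot: [-0.0, 0.795, -0.607, 0.0]
contact_force: [-0.5, 0.1, -0.3]
opening: 0.0678
gripper_force: 0.0
```

>>> send_rows:
  travel:
    - [0, 0, -0.1]
    - [0, 0, -0.25]
    - [0, 0, -0.5]
    - [0, 0, -0.5]
  delta_rot:
    - [0, 0, 0]
    - [0, 0, 0]
    - [0, 0, 0]
    - [0, 0, 0]
  hand: [0.2, 0.2, 0.2, 0.2]

```text
time: 36.0
tool_pos: [0.6293, 0.2022, 0.2656]
tool_rot: [-0.005, 0.795, -0.607, 0.004]
contact_force: [-0.4, 0.1, 1.7]
opening: 0.0682
gripper_force: 0.0
```

```bash
python3 - <<'E'
from h import *
plan([(.589,.065,.24,-2.875),(.589,.065,.114,-2.875)])
E
```

```text
t 36.0 at [0.6293 0.2022 0.2656] psi -1.304 q [ 0.21  0.32  0.1   1.34  0.   -1.62] F [-0.4  0.1  1.7] open 0.0682 gf 0
   [0.271, 0.167, 0.055] [-0.008, 0.002, 0.333] rows>= 4
   [0.318, 0.009, 0.057] [0.0, -0.001, 0.334] rows>= 4
   [0.279, -0.15, 0.057] [0.0, 0.0, 0.333] rows>= 4
   [0.001, -0.001, 0.84] [0.0, 0.0, 0.0] rows>= 3
```

>>> send_rows:
  travel:
    - [0.27, 0.167, 0]
    - [0.27, 0.167, 0]
    - [0.27, 0.167, 0]
    - [0.27, 0.167, 0]
    - [0.27, 0.167, 0]
  delta_rot:
    - [0, 0, 0.333]
    - [0, 0, 0.333]
    - [0, 0, 0.333]
    - [0, 0, 0.333]
    - [0, 0, 0.333]
  hand: [1, 1, 1, 1, 1]

```text
time: 36.5
tool_pos: [0.6124, 0.1556, 0.2587]
tool_rot: [0.0, -0.611, 0.792, -0.0]
contact_force: [-0.6, -0.3, -0.3]
opening: 0.0002
gripper_force: 0.0
```

>>> send_rows:
  travel:
    - [0.318, 0.009, 0]
    - [0.318, 0.009, 0]
    - [0.318, 0.009, 0]
    - [0.318, 0.009, 0]
  delta_rot:
    - [0, 0, 0.334]
    - [0, 0, 0.334]
    - [0, 0, 0.334]
    - [0, 0, 0.334]
  hand: [1, 1, 1, 1]

```text
time: 36.9
tool_pos: [0.5989, 0.1096, 0.2584]
tool_rot: [0.0, -0.383, 0.924, -0.0]
contact_force: [-0.1, -0.1, 0.0]
opening: -0.0001
gripper_force: 0.0
```

>>> send_rows:
  travel:
    - [0.279, -0.15, 0]
    - [0.279, -0.15, 0]
    - [0.279, -0.15, 0]
    - [0.279, -0.15, 0]
    - [0.279, -0.15, 0]
  delta_rot:
    - [0, 0, 0.333]
    - [0, 0, 0.333]
    - [0, 0, 0.333]
    - [0, 0, 0.333]
    - [0, 0, 0.333]
  hand: [1, 1, 1, 1, 1]

```text
time: 37.4
tool_pos: [0.5854, 0.0643, 0.2584]
tool_rot: [0.0, -0.134, 0.991, -0.0]
contact_force: [-0.5, 0.8, -0.1]
opening: 0.0002
gripper_force: 0.0
```

```bash
python3 - <<'E'
from h import *
plan([(.589,.065,.114,-2.875),(.6569+.0048*.965,.0832+.0048*.263,.114,-2.875)])
E
```

```text
t 37.4 at [0.5854 0.0643 0.2584] psi -2.874 q [-0.    0.2  -0.07  1.3   0.   -0.27] F [-0.5  0.8 -0.1] open 0.0002 gf 0
   [-0.024, -0.002, 0.962] [0.0, 0.0, 0.001] rows>= 3
   [-0.5, -0.002, 0.001] [0.0, 0.0, 0.0] rows>= 2
```

>>> send_rows:
  travel:
    - [0, 0, 0.3]
    - [0, 0, 0.6]
    - [0, 0, 0.962]
    - [0, 0, 0.962]
    - [0, 0, 0.962]
  delta_rot:
    - [0, 0, 0]
    - [0, 0, 0]
    - [0, 0, 0]
    - [0, 0, 0]
    - [0, 0, 0]
  hand: [1, 1, 1, 1, 1]

```text
time: 37.9
tool_pos: [0.5841, 0.0645, 0.1128]
tool_rot: [-0.002, -0.134, 0.991, 0.0]
contact_force: [0.3, 0.6, 0.3]
opening: -0.0001
gripper_force: 0.0
```

>>> send_rows:
  travel:
    - [-0.06, 0, 0]
    - [-0.12, 0, 0]
    - [-0.16, 0, 0]
    - [-0.2, 0, 0]
    - [-0.24, 0, 0]
  delta_rot:
    - [0, 0, 0]
    - [0, 0, 0]
    - [0, 0, 0]
    - [0, 0, 0]
    - [0, 0, 0]
  hand: [1, 1, 1, 1, 1]

```text
time: 38.4
tool_pos: [0.6208, 0.074, 0.1144]
tool_rot: [0.0, -0.133, 0.991, -0.0]
contact_force: [-1.7, -1.1, 0.8]
opening: 0.0003
gripper_force: 0.9
```

>>> send_rows:
  travel:
    - [-0.04, 0, 0]
    - [-0.08, 0, 0]
    - [-0.12, 0, 0]
    - [-0.16, 0, 0]
    - [-0.19, 0, 0]
  delta_rot:
    - [0, 0, 0]
    - [0, 0, 0]
    - [0, 0, 0]
    - [0, 0, 0]
    - [0, 0, 0]
  hand: [1, 1, 1, 1, 1]

```text
time: 38.9
tool_pos: [0.6481, 0.0815, 0.1134]
tool_rot: [0.0, -0.133, 0.991, -0.0]
contact_force: [-0.6, -0.7, 0.0]
opening: -0.0
gripper_force: 0.5
```

```bash
python3 - <<'E'
from h import *
plan([(.6569+.0048*.965,.0832+.0048*.263,.114,-2.875)])
E
```

```text
t 38.9 at [0.6481 0.0815 0.1134] psi -2.875 q [ 0.03  0.4  -0.11  1.06  0.   -0.24] F [-0.6 -0.7  0. ] open -0.0000 gf 1
   [-0.092, -0.005, -0.004] [0.0, 0.0, 0.0] rows>= 1
```

>>> send_rows:
  travel:
    - [-0.02, 0, 0]
    - [-0.04, 0, 0]
    - [-0.06, 0, 0]
    - [-0.07, 0, 0]
    - [-0.07, 0, 0]
  delta_rot:
    - [0, 0, 0]
    - [0, 0, 0]
    - [0, 0, 0]
    - [0, 0, 0]
    - [0, 0, 0]
  hand: [1, 1, 1, 1, 1]

```text
time: 39.4
tool_pos: [0.6577, 0.0842, 0.1135]
tool_rot: [0.0, -0.133, 0.991, 0.0]
contact_force: [-0.4, -0.1, -0.1]
opening: 0.0
gripper_force: 0.3
```

>>> send_rows:
  travel:
    - [-0.01, 0, 0]
    - [-0.02, 0, 0]
    - [-0.02, 0, 0]
  delta_rot:
    - [0, 0, 0]
    - [0, 0, 0]
    - [0, 0, 0]
  hand: [1, 1, 1]

```text
time: 39.7
tool_pos: [0.6598, 0.0848, 0.1134]
tool_rot: [-0.001, -0.133, 0.991, -0.0]
contact_force: [-3.3, -0.3, -0.3]
opening: 0.0
gripper_force: 1.5
```

>>> send_rows:
  travel:
    - [-0.01, 0, 0]
    - [-0.02, 0, 0]
    - [-0.02, 0, 0]
  delta_rot:
    - [0, 0, 0]
    - [0, 0, 0]
    - [0, 0, 0]
  hand: [1, 1, 1]

```text
time: 40.0
tool_pos: [0.66, 0.0849, 0.1133]
tool_rot: [-0.004, -0.133, 0.991, -0.001]
contact_force: [-9.3, -3.0, 3.6]
opening: -0.0
gripper_force: 4.8
```

>>> send_rows:
  travel:
    - [-0.01, 0, 0]
    - [-0.015, 0, 0]
    - [-0.015, 0, 0]
  delta_rot:
    - [0, 0, 0]
    - [0, 0, 0]
    - [0, 0, 0]
  hand: [1, 1, 1]

```text
time: 40.3
tool_pos: [0.6601, 0.0849, 0.1132]
tool_rot: [-0.006, -0.133, 0.991, -0.001]
contact_force: [-13.0, -4.1, 8.1]
opening: 0.0001
gripper_force: 7.1
```

>>> send_rows:
  travel:
    - [0.15, 0, 0]
    - [0.3, 0, 0]
    - [0.3, 0, -0.3]
    - [0.3, 0, -0.6]
    - [0.3, 0, -0.9]
  delta_rot:
    - [0, 0, 0]
    - [0, 0, 0]
    - [0, 0, 0]
    - [0, 0, 0]
    - [0, 0, 0]
  hand: [1, 1, 1, 1, 1]

```text
time: 40.8
tool_pos: [0.6225, 0.0746, 0.2503]
tool_rot: [0.001, -0.133, 0.991, 0.0]
contact_force: [0.8, 0.1, 0.8]
opening: 0.0001
gripper_force: 0.0
```

```bash
python3 - <<'E'
from h import *
plan([])
im=bot.snapshot("scene"); t=bot.snapshot("top"); cv2.imwrite("pics/s6f.png",im); cv2.imwrite("pics/t6f.png",t)
a=cv2.imread("pics/scene0.png")
for n,b in dict(blue=(262,212,295,262),white=(185,300,225,350),dish=(282,185,322,225)).items():
    x0,y0,x1,y1=b; T=a[y0:y1,x0:x1]; r=cv2.matchTemplate(im[y0-25:y1+25,x0-25:x1+25],T,cv2.TM_CCOEFF_NORMED); _,v,_,l=cv2.minMaxLoc(r); print(n,v,np.array(l)-25)
crop(im,170,100,450,350,2.85,"pics/s6.png")
E
```

```text
t 40.8 at [0.6225 0.0746 0.2503] psi -2.875 q [ 0.02  0.27  0.    1.3   0.   -0.25] F [0.8 0.1 0.8] open 0.0001 gf 0
blue 0.9830167889595032 [0 0]
white 0.9975260496139526 [0 0]
dish 0.34064802527427673 [-22   7]
```

View pics/s6.png

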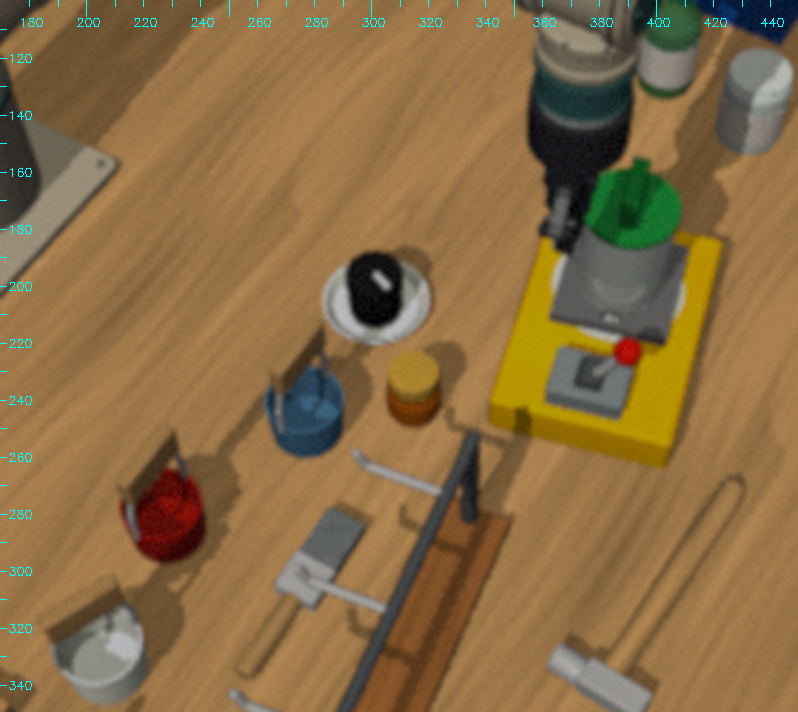

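Jug foot sits flat with the peg in its hole (384,210), lever ball over at (389,223), cap upright in the dish, red pail now near (225,278). (That crop was taller than intended; keeping within size next.) Now pails.

```bash
cat > loc.py <<'E'
from m import *
def locred(tag="6"):
    t0=cv2.imread("pics/top0.png"); t=cv2.imread(f"pics/t{tag}f.png"); best=(0,)
    x0,y0,x1,y1=372,272,412,308; c=((x0+x1)/2,(y0+y1)/2)
    for d in range(-40,41,2):
        M=cv2.getRotationMatrix2D(c,d,1); T=cv2.warpAffine(t0,M,(640,480))[y0:y1,x0:x1]
        r=cv2.matchTemplate(t[y0-30:y1+30,x0-35:x1+35],T,cv2.TM_CCOEFF_NORMED); _,v,_,l=cv2.minMaxLoc(r)
        if v>best[0]: best=(v,d,l[0]-35,l[1]-30)
    return best
if __name__=="__main__":
    print(locred())
    v,d,dx,dy=locred(); u,w=B((315,404))[1:]; c=np.array([(392),(290)])
    print("red top",bp("top",u+dx,w+dy,.052)[:2],"scene",bp("scene",245.06-19,282.8-6,.052)[:2])
    plan([(.442,-.058,.2,-1.57),(.442,-.058,.114,-1.57)])
E
python3 loc.py
```

```text
(0.7442849278450012, 2, 4, 18)
red top [ 0.39643793 -0.20930584] scene [ 0.3959618  -0.21015215]
t 40.9 at [0.628  0.0747 0.2581] psi -2.875 q [ 0.02  0.27  0.02  1.3   0.   -0.25] F [ 1.3 -0.9  1.1] open -0.0003 gf 0
   [0.718, -0.263, 0.182] [-0.006, 0.01, -0.415] rows>= 5
   [0.728, 0.224, 0.194] [0.0, 0.0, -0.416] rows>= 5
   [0.0, 0.0, 0.573] [0.0, 0.0, 0.0] rows>= 2
```

>>> send_rows:
  travel:
    - [0.718, -0.263, 0.15]
    - [0.718, -0.263, 0.15]
    - [0.718, -0.263, 0.15]
    - [0.718, -0.263, 0.15]
    - [0.718, -0.263, 0.15]
  delta_rot:
    - [0, 0, -0.415]
    - [0, 0, -0.415]
    - [0, 0, -0.415]
    - [0, 0, -0.415]
    - [0, 0, -0.415]
  hand: [0, 0, 0, 0, 0]

```text
time: 41.4
tool_pos: [0.5289, 0.0076, 0.2264]
tool_rot: [0.001, -0.444, 0.896, -0.0]
contact_force: [0.3, 0.8, 0.1]
opening: 0.0724
gripper_force: 0.0
```

>>> send_rows:
  travel:
    - [0.728, 0.224, 0.15]
    - [0.728, 0.224, 0.15]
    - [0.728, 0.224, 0.15]
    - [0.728, 0.224, 0.15]
    - [0.728, 0.224, 0.15]
  delta_rot:
    - [0, 0, -0.416]
    - [0, 0, -0.416]
    - [0, 0, -0.416]
    - [0, 0, -0.416]
    - [0, 0, -0.416]
  hand: [0, 0, 0, 0, 0]

```text
time: 41.9
tool_pos: [0.436, -0.0589, 0.2039]
tool_rot: [-0.001, 0.708, -0.706, 0.001]
contact_force: [0.6, 0.1, 0.1]
opening: 0.0852
gripper_force: 0.0
```

>>> send_rows:
  travel:
    - [0, 0, 0]
    - [0, 0, 0]
    - [0, 0, 0]
  delta_rot:
    - [0, 0, 0]
    - [0, 0, 0]
    - [0, 0, 0]
  hand: [0, 0, 0]

```text
time: 42.2
tool_pos: [0.4361, -0.0583, 0.2037]
tool_rot: [-0.0, 0.707, -0.707, 0.0]
contact_force: [0.2, 0.2, 1.2]
opening: 0.0854
gripper_force: 0.0
```

```bash
python3 - <<'E'
from h import *
plan([(.442,-.058,.114,-1.57)])
E
```

```text
t 42.2 at [ 0.4361 -0.0583  0.2037] psi -1.571 q [-0.28 -0.04 -0.44  1.16  0.   -1.85] F [0.2 0.2 1.2] open 0.0854 gf 0
   [-0.002, -0.039, 0.598] [-0.001, 0.0, 0.0] rows>= 2
```

>>> send_rows:
  travel:
    - [0, -0.039, 0.2]
    - [0, -0.039, 0.4]
    - [0, -0.039, 0.598]
    - [0, -0.039, 0.598]
    - [0, -0.039, 0.598]
  delta_rot:
    - [0, 0, 0]
    - [0, 0, 0]
    - [0, 0, 0]
    - [0, 0, 0]
    - [0, 0, 0]
  hand: [0, 0, 0, 0, 0]

```text
time: 42.7
tool_pos: [0.4413, -0.0581, 0.1139]
tool_rot: [0.0, 0.707, -0.707, -0.001]
contact_force: [-0.1, -0.3, 0.5]
opening: 0.0854
gripper_force: 0.0
```

>>> send_rows:
  travel:
    - [0, 0, 0]
    - [0, 0, 0]
    - [0, 0, 0]
    - [0, 0, 0]
    - [0, 0, 0]
  delta_rot:
    - [0, 0, 0]
    - [0, 0, 0]
    - [0, 0, 0]
    - [0, 0, 0]
    - [0, 0, 0]
  hand: [0.5, 0.8, 1, 1, 1]
  grip_force: 50

```text
time: 43.2
tool_pos: [0.4416, -0.0585, 0.1144]
tool_rot: [0.0, 0.707, -0.707, 0.0]
contact_force: [-7.7, -4.2, 13.0]
opening: 0.0129
gripper_force: 52.4
```

>>> send_rows:
  travel:
    - [0, 0, 0]
    - [0, 0, 0]
    - [0, 0, -0.1]
    - [0, 0, -0.3]
    - [0, 0, -0.507]
  delta_rot:
    - [0, 0, 0]
    - [0, 0, 0]
    - [0, 0, 0]
    - [0, 0, 0]
    - [0, 0, 0]
  hand: [1, 1, 1, 1, 1]

```text
time: 43.7
tool_pos: [0.4399, -0.0577, 0.1891]
tool_rot: [0.001, 0.707, -0.707, -0.002]
contact_force: [0.6, 0.1, -2.0]
opening: 0.0128
gripper_force: 49.5
```

>>> send_rows:
  travel:
    - [0, 0, 0]
    - [0, 0, 0]
  delta_rot:
    - [0, 0, 0]
    - [0, 0, 0]
  hand: [1, 1]

```text
time: 43.9
tool_pos: [0.4416, -0.0583, 0.1897]
tool_rot: [-0.0, 0.707, -0.707, 0.0]
contact_force: [0.4, 0.4, -2.8]
opening: 0.0129
gripper_force: 49.5
```

```bash
python3 - <<'E'
from h import *
plan([(.5076,-.1361,.190,-1.424),(.5867,-.1244,.190,-1.424),(.5867,-.1244,.163,-1.424)])
E
```

```text
t 43.9 at [ 0.4416 -0.0583  0.1897] psi -1.570 q [-0.28 -0.02 -0.46  1.13  0.   -1.85] F [ 0.4  0.4 -2.8] open 0.0129 gf 50
   [0.519, -0.44, -0.002] [0.0, 0.0, -0.093] rows>= 3
   [0.0, -0.533, 0.0] [0.0, 0.0, 0.0] rows>= 2
   [0.0, 0.0, 0.18] [0.0, 0.0, 0.0] rows>= 1
```

>>> send_rows:
  travel:
    - [0.12, -0.1, 0]
    - [0.24, -0.2, 0]
    - [0.36, -0.3, 0]
    - [0.519, -0.44, 0]
    - [0.519, -0.44, 0]
  delta_rot:
    - [0, 0, -0.02]
    - [0, 0, -0.04]
    - [0, 0, -0.06]
    - [0, 0, -0.093]
    - [0, 0, -0.093]
  hand: [1, 1, 1, 1, 1]

```text
time: 44.4
tool_pos: [0.5091, -0.1384, 0.1877]
tool_rot: [0.0, 0.757, -0.654, -0.0]
contact_force: [-0.3, 0.0, -1.4]
opening: 0.0137
gripper_force: 49.5
```

>>> send_rows:
  travel:
    - [0, -0.13, 0]
    - [0, -0.26, 0]
    - [0, -0.39, 0]
    - [0, -0.533, 0]
    - [0, -0.533, 0]
  delta_rot:
    - [0, 0, 0]
    - [0, 0, 0]
    - [0, 0, 0]
    - [0, 0, 0]
    - [0, 0, 0]
  hand: [1, 1, 1, 1, 1]

```text
time: 44.9
tool_pos: [0.5875, -0.1235, 0.1875]
tool_rot: [0.0, 0.757, -0.653, -0.001]
contact_force: [-1.1, -0.8, -2.8]
opening: 0.0131
gripper_force: 49.6
```

>>> send_rows:
  travel:
    - [0, 0, 0]
    - [0, 0, 0.06]
    - [0, 0, 0.12]
    - [0, 0, 0.165]
    - [0, 0, 0.165]
  delta_rot:
    - [0, 0, 0]
    - [0, 0, 0]
    - [0, 0, 0]
    - [0, 0, 0]
    - [0, 0, 0]
  hand: [1, 1, 1, 1, 1]

```text
time: 45.4
tool_pos: [0.5848, -0.124, 0.1632]
tool_rot: [0.001, 0.757, -0.653, -0.002]
contact_force: [-0.6, 0.3, -2.5]
opening: 0.0132
gripper_force: 49.6
```

```bash
python3 - <<'E'
from h import *
plan([(.5867,-.1244,.160,-1.424)])
E
```

```text
t 45.4 at [ 0.5848 -0.124   0.1632] psi -1.424 q [-0.32  0.27 -0.18  1.12 -0.   -2.03] F [-0.6  0.3 -2.5] open 0.0132 gf 50
   [0.004, -0.012, 0.021] [0.002, 0.001, 0.0] rows>= 1
```

>>> send_rows:
  travel:
    - [0, -0.01, 0.006]
    - [0, -0.01, 0.012]
    - [0, -0.01, 0.012]
  delta_rot:
    - [0, 0, 0]
    - [0, 0, 0]
    - [0, 0, 0]
  hand: [1, 1, 1]

```text
time: 45.7
tool_pos: [0.5884, -0.1243, 0.1637]
tool_rot: [-0.0, 0.757, -0.653, 0.0]
contact_force: [-0.3, 0.2, -2.3]
opening: 0.013
gripper_force: 49.6
```

>>> send_rows:
  travel:
    - [0, 0, 0.004]
    - [0, 0, 0.008]
    - [0, 0, 0.008]
  delta_rot:
    - [0, 0, 0]
    - [0, 0, 0]
    - [0, 0, 0]
  hand: [1, 1, 1]

```text
time: 46.0
tool_pos: [0.5881, -0.1242, 0.1622]
tool_rot: [-0.0, 0.757, -0.653, -0.0]
contact_force: [0.5, 0.7, -2.0]
opening: 0.0129
gripper_force: 49.6
```

>>> send_rows:
  travel:
    - [0, 0, 0.006]
    - [0, 0, 0.012]
    - [0, 0, 0.012]
  delta_rot:
    - [0, 0, 0]
    - [0, 0, 0]
    - [0, 0, 0]
  hand: [1, 1, 1]

```text
time: 46.3
tool_pos: [0.5883, -0.1242, 0.1612]
tool_rot: [-0.0, 0.757, -0.653, 0.0]
contact_force: [-2.0, 0.0, 3.6]
opening: 0.0127
gripper_force: 50.4
```

>>> send_rows:
  travel:
    - [0, 0, 0.004]
    - [0, 0, 0.008]
    - [0, 0, 0.008]
  delta_rot:
    - [0, 0, 0]
    - [0, 0, 0]
    - [0, 0, 0]
  hand: [1, 1, 1]

```text
time: 46.6
tool_pos: [0.5883, -0.1242, 0.1611]
tool_rot: [-0.0, 0.757, -0.653, 0.001]
contact_force: [-3.9, 0.8, 9.7]
opening: 0.0128
gripper_force: 51.2
```

>>> send_rows:
  travel:
    - [0, 0, -0.008]
    - [0, 0, -0.008]
    - [0, 0, -0.008]
    - [0, 0, -0.008]
  delta_rot:
    - [0, 0, 0]
    - [0, 0, 0]
    - [0, 0, 0]
    - [0, 0, 0]
  hand: [0.85, 0.66, 0.66, 0.66]

```text
time: 47.0
tool_pos: [0.5881, -0.1242, 0.16]
tool_rot: [0.0, 0.757, -0.653, -0.0]
contact_force: [0.3, 0.1, 0.0]
opening: 0.0292
gripper_force: 0.0
```

>>> send_rows:
  travel:
    - [0, 0, -0.05]
    - [0, 0, -0.15]
    - [0, 0, -0.4]
    - [0, 0, -0.4]
  delta_rot:
    - [0, 0, 0]
    - [0, 0, 0]
    - [0, 0, 0]
    - [0, 0, 0]
  hand: [0.66, 0.66, 0.66, 0.66]

```text
time: 47.4
tool_pos: [0.592, -0.1254, 0.2274]
tool_rot: [-0.002, 0.757, -0.653, 0.005]
contact_force: [0.9, -0.6, 0.5]
opening: 0.0292
gripper_force: 0.0
```

>>> send_rows:
  travel:
    - [0, 0, 0]
    - [0, 0, 0]
  delta_rot:
    - [0, 0, 0]
    - [0, 0, 0]
  hand: [0.66, 0.66]

```text
time: 47.6
tool_pos: [0.5879, -0.1241, 0.2205]
tool_rot: [0.0, 0.757, -0.653, -0.0]
contact_force: [0.0, 0.3, -0.3]
opening: 0.0289
gripper_force: 0.0
```

```bash
python3 - <<'E'
from h import *
plan([(.396,-.21,.225,-1.57),(.396,-.21,.114,-1.57)])
E
```

```text
t 47.6 at [ 0.5879 -0.1241  0.2205] psi -1.424 q [-0.32  0.24 -0.1   1.23 -0.   -2.03] F [ 0.   0.3 -0.3] open 0.0289 gf 0
   [0.189, 0.675, -0.015] [0.0, 0.0, 0.047] rows>= 3
   [0.239, 0.659, -0.015] [0.0, 0.0, 0.046] rows>= 3
   [0.0, 0.0, 0.74] [0.0, 0.0, 0.0] rows>= 3
```

>>> send_rows:
  travel:
    - [0.189, 0.675, -0.015]
    - [0.189, 0.675, -0.015]
    - [0.189, 0.675, -0.015]
    - [0.189, 0.675, -0.015]
  delta_rot:
    - [0, 0, 0.047]
    - [0, 0, 0.047]
    - [0, 0, 0.047]
    - [0, 0, 0.047]
  hand: [0.66, 0.66, 0.66, 0.5]

```text
time: 48.0
tool_pos: [0.4904, -0.1671, 0.2218]
tool_rot: [0.0, 0.732, -0.681, -0.001]
contact_force: [1.2, -0.2, 0.1]
opening: 0.042
gripper_force: 0.0
```

>>> send_rows:
  travel:
    - [0.239, 0.659, -0.015]
    - [0.239, 0.659, -0.015]
    - [0.239, 0.659, -0.015]
    - [0.239, 0.659, -0.015]
    - [0.239, 0.659, -0.015]
  delta_rot:
    - [0, 0, 0.046]
    - [0, 0, 0.046]
    - [0, 0, 0.046]
    - [0, 0, 0.046]
    - [0, 0, 0.046]
  hand: [0, 0, 0, 0, 0]

```text
time: 48.5
tool_pos: [0.3976, -0.2101, 0.225]
tool_rot: [-0.0, 0.708, -0.707, 0.0]
contact_force: [1.1, 0.9, 0.6]
opening: 0.0852
gripper_force: 0.0
```

```bash
python3 - <<'E'
from loc import *
t=bot.snapshot("top"); im=bot.snapshot("scene"); cv2.imwrite("pics/t7f.png",t); cv2.imwrite("pics/s7f.png",im)
plan([(.396,-.21,.114,-1.57)])
a=cv2.imread("pics/s6f.png")
for n,b in dict(cap=(282,185,322,225),white=(185,300,225,350),jug=(360,150,420,220)).items():
    x0,y0,x1,y1=b; T=a[y0:y1,x0:x1]; r=cv2.matchTemplate(im[y0-25:y1+25,x0-25:x1+25],T,cv2.TM_CCOEFF_NORMED); _,v,_,l=cv2.minMaxLoc(r); print(n,v,np.array(l)-25)
crop(im,180,170,380,350,3.3,"pics/s7.png")
E
```

```text
t 48.6 at [ 0.3976 -0.2098  0.2249] psi -1.568 q [-0.63 -0.03 -0.39  1.21  0.   -2.2 ] F [ 0.8 -0.2  0.8] open 0.0854 gf 0
   [0.001, 0.011, 0.739] [0.0, 0.0, 0.001] rows>= 3
cap 0.9485023021697998 [0 0]
white 0.9977067708969116 [0 0]
jug 0.6690585017204285 [0 0]
```

View pics/s7.png

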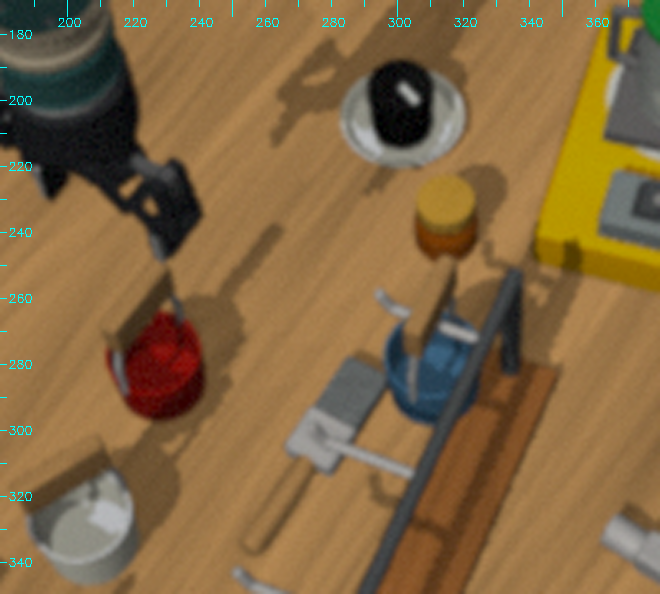

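Blue pail hangs on the left hook at (312,280); red at (227,280) under the gripper. Grasping red.

>>> send_rows:
  travel:
    - [0, 0.011, 0.25]
    - [0, 0.011, 0.5]
    - [0, 0.011, 0.739]
    - [0, 0.011, 0.739]
    - [0, 0.011, 0.739]
  delta_rot:
    - [0, 0, 0]
    - [0, 0, 0]
    - [0, 0, 0]
    - [0, 0, 0]
    - [0, 0, 0]
  hand: [0, 0, 0, 0, 0]

```text
time: 49.1
tool_pos: [0.3949, -0.2095, 0.114]
tool_rot: [0.0, 0.708, -0.706, -0.001]
contact_force: [-0.2, -0.3, -0.1]
opening: 0.0855
gripper_force: 0.0
```

>>> send_rows:
  travel:
    - [0, 0, 0]
    - [0, 0, 0]
    - [0, 0, 0]
    - [0, 0, 0]
    - [0, 0, 0]
  delta_rot:
    - [0, 0, 0]
    - [0, 0, 0]
    - [0, 0, 0]
    - [0, 0, 0]
    - [0, 0, 0]
  hand: [0.5, 0.8, 1, 1, 1]
  grip_force: 50

```text
time: 49.6
tool_pos: [0.3949, -0.2103, 0.1148]
tool_rot: [-0.0, 0.707, -0.707, 0.001]
contact_force: [-2.3, 2.3, 10.1]
opening: 0.0133
gripper_force: 50.4
```

>>> send_rows:
  travel:
    - [0, 0, 0]
    - [0, 0, 0]
    - [0, 0, -0.1]
    - [0, 0, -0.3]
    - [0, 0, -0.507]
  delta_rot:
    - [0, 0, 0]
    - [0, 0, 0]
    - [0, 0, 0]
    - [0, 0, 0]
    - [0, 0, 0]
  hand: [1, 1, 1, 1, 1]

```text
time: 50.1
tool_pos: [0.3927, -0.2088, 0.189]
tool_rot: [0.0, 0.707, -0.707, -0.002]
contact_force: [0.6, -0.9, -1.5]
opening: 0.0134
gripper_force: 49.0
```

>>> send_rows:
  travel:
    - [0, 0, 0]
    - [0, 0, 0]
  delta_rot:
    - [0, 0, 0]
    - [0, 0, 0]
  hand: [1, 1]

```text
time: 50.3
tool_pos: [0.3942, -0.2099, 0.1897]
tool_rot: [0.0, 0.707, -0.707, -0.0]
contact_force: [-0.6, -0.2, -2.3]
opening: 0.0132
gripper_force: 49.0
```

```bash
python3 - <<'E'
from h import *
plan([(.5237,-.2449,.190,-1.424),(.6034,-.2331,.190,-1.424),(.6034,-.2331,.163,-1.424)])
E
```

```text
t 50.3 at [ 0.3942 -0.2099  0.1897] psi -1.570 q [-0.63 -0.01 -0.45  1.13 -0.   -2.21] F [-0.6 -0.2 -2.3] open 0.0132 gf 49
   [0.234, -0.863, -0.002] [0.0, 0.0, -0.093] rows>= 3
   [0.0, -0.537, 0.0] [0.0, 0.0, 0.0] rows>= 2
   [0.0, 0.0, 0.18] [0.0, 0.0, 0.0] rows>= 1
```

>>> send_rows:
  travel:
    - [0.06, -0.2, 0]
    - [0.12, -0.4, 0]
    - [0.18, -0.6, 0]
    - [0.234, -0.863, 0]
    - [0.234, -0.863, 0]
  delta_rot:
    - [0, 0, -0.02]
    - [0, 0, -0.04]
    - [0, 0, -0.06]
    - [0, 0, -0.093]
    - [0, 0, -0.093]
  hand: [1, 1, 1, 1, 1]

```text
time: 50.8
tool_pos: [0.5272, -0.2458, 0.1871]
tool_rot: [-0.0, 0.758, -0.653, -0.0]
contact_force: [-0.9, 1.0, -2.0]
opening: 0.0129
gripper_force: 49.5
```

>>> send_rows:
  travel:
    - [0, -0.13, 0]
    - [0, -0.26, 0]
    - [0, -0.39, 0]
    - [0, -0.537, 0]
    - [0, -0.537, 0]
  delta_rot:
    - [0, 0, 0]
    - [0, 0, 0]
    - [0, 0, 0]
    - [0, 0, 0]
    - [0, 0, 0]
  hand: [1, 1, 1, 1, 1]

```text
time: 51.3
tool_pos: [0.6043, -0.2322, 0.1872]
tool_rot: [0.0, 0.757, -0.653, -0.001]
contact_force: [-0.5, -0.5, -1.7]
opening: 0.0131
gripper_force: 49.6
```

>>> send_rows:
  travel:
    - [0, 0, 0]
    - [0, 0, 0.06]
    - [0, 0, 0.12]
    - [0, 0, 0.17]
    - [0, 0, 0.17]
  delta_rot:
    - [0, 0, 0]
    - [0, 0, 0]
    - [0, 0, 0]
    - [0, 0, 0]
    - [0, 0, 0]
  hand: [1, 1, 1, 1, 1]

```text
time: 51.8
tool_pos: [0.6022, -0.2328, 0.1626]
tool_rot: [0.0, 0.757, -0.653, -0.002]
contact_force: [-0.5, 0.6, -2.5]
opening: 0.0128
gripper_force: 49.6
```

>>> send_rows:
  travel:
    - [0, 0, 0.005]
    - [0, 0, 0.01]
    - [0, 0, 0.01]
  delta_rot:
    - [0, 0, 0]
    - [0, 0, 0]
    - [0, 0, 0]
  hand: [1, 1, 1]

```text
time: 52.1
tool_pos: [0.6038, -0.2333, 0.1634]
tool_rot: [-0.0, 0.757, -0.653, 0.0]
contact_force: [1.0, -0.2, -2.1]
opening: 0.0133
gripper_force: 49.6
```

>>> send_rows:
  travel:
    - [0, 0, 0.007]
    - [0, 0, 0.014]
    - [0, 0, 0.014]
  delta_rot:
    - [0, 0, 0]
    - [0, 0, 0]
    - [0, 0, 0]
  hand: [1, 1, 1]

```text
time: 52.4
tool_pos: [0.6039, -0.2333, 0.1617]
tool_rot: [-0.0, 0.757, -0.653, 0.0]
contact_force: [-1.1, 0.3, 0.5]
opening: 0.0129
gripper_force: 50.1
```

>>> send_rows:
  travel:
    - [0, 0, 0.004]
    - [0, 0, 0.008]
    - [0, 0, 0.008]
  delta_rot:
    - [0, 0, 0]
    - [0, 0, 0]
    - [0, 0, 0]
  hand: [1, 1, 1]

```text
time: 52.7
tool_pos: [0.604, -0.2334, 0.1616]
tool_rot: [-0.0, 0.757, -0.653, 0.001]
contact_force: [-2.7, 1.0, 7.1]
opening: 0.0132
gripper_force: 50.9
```

>>> send_rows:
  travel:
    - [0, 0, -0.006]
    - [0, 0, -0.006]
    - [0, 0, -0.006]
    - [0, 0, -0.006]
  delta_rot:
    - [0, 0, 0]
    - [0, 0, 0]
    - [0, 0, 0]
    - [0, 0, 0]
  hand: [0.85, 0.66, 0.66, 0.66]

```text
time: 53.1
tool_pos: [0.6036, -0.2332, 0.1602]
tool_rot: [0.0, 0.757, -0.653, -0.0]
contact_force: [-0.5, -0.2, 0.8]
opening: 0.0289
gripper_force: 0.0
```

>>> send_rows:
  travel:
    - [0, 0, -0.05]
    - [0, 0, -0.15]
    - [0, 0, -0.4]
    - [0, 0, -0.4]
  delta_rot:
    - [0, 0, 0]
    - [0, 0, 0]
    - [0, 0, 0]
    - [0, 0, 0]
  hand: [0.66, 0.66, 0.66, 0.66]

```text
time: 53.5
tool_pos: [0.6072, -0.235, 0.228]
tool_rot: [-0.001, 0.757, -0.653, 0.006]
contact_force: [0.1, -0.9, 1.0]
opening: 0.0289
gripper_force: 0.0
```

>>> send_rows:
  travel:
    - [0, 0, 0]
    - [0, 0, 0]
  delta_rot:
    - [0, 0, 0]
    - [0, 0, 0]
  hand: [0.66, 0.66]

```text
time: 53.7
tool_pos: [0.6035, -0.2331, 0.2208]
tool_rot: [-0.0, 0.757, -0.653, -0.0]
contact_force: [0.1, -1.0, -1.0]
opening: 0.029
gripper_force: 0.0
```

```bash
python3 - <<'E'
from h import *
plan([(.431,-.341,.225,-1.97),(.431,-.341,.114,-1.97)])
im=bot.snapshot("scene"); a=cv2.imread("pics/scene0.png")
for n,b in dict(white=(185,300,225,350)).items():
    x0,y0,x1,y1=b; T=a[y0:y1,x0:x1]; r=cv2.matchTemplate(im[y0-25:y1+25,x0-25:x1+25],T,cv2.TM_CCOEFF_NORMED); _,v,_,l=cv2.minMaxLoc(r); print(n,v,np.array(l)-25)
E
```

```text
t 53.7 at [ 0.6035 -0.2331  0.2208] psi -1.424 q [-0.47  0.32  0.01  1.26  0.   -2.19] F [ 0.1 -1.  -1. ] open 0.0290 gf 0
   [0.271, 0.621, -0.014] [0.0, 0.0, 0.174] rows>= 3
   [0.43, 0.526, -0.014] [0.0, 0.0, 0.174] rows>= 3
   [0.0, 0.0, 0.74] [0.0, 0.0, 0.0] rows>= 3
white 0.9975072145462036 [0 0]
```

>>> send_rows:
  travel:
    - [0.271, 0.621, -0.014]
    - [0.271, 0.621, -0.014]
    - [0.271, 0.621, -0.014]
    - [0.271, 0.621, -0.014]
  delta_rot:
    - [0, 0, 0.174]
    - [0, 0, 0.174]
    - [0, 0, 0.174]
    - [0, 0, 0.174]
  hand: [0.66, 0.66, 0.66, 0.5]

```text
time: 54.15
tool_pos: [0.5161, -0.2873, 0.2219]
tool_rot: [0.0, -0.66, 0.751, 0.001]
contact_force: [0.9, 0.2, 0.2]
opening: 0.0414
gripper_force: 0.0
```

>>> send_rows:
  travel:
    - [0.43, 0.526, -0.014]
    - [0.43, 0.526, -0.014]
    - [0.43, 0.526, -0.014]
    - [0.43, 0.526, -0.014]
    - [0.43, 0.526, -0.014]
  delta_rot:
    - [0, 0, 0.174]
    - [0, 0, 0.174]
    - [0, 0, 0.174]
    - [0, 0, 0.174]
    - [0, 0, 0.174]
  hand: [0, 0, 0, 0, 0]

```text
time: 54.65
tool_pos: [0.4322, -0.3405, 0.2246]
tool_rot: [0.0, -0.554, 0.833, 0.0]
contact_force: [-0.1, 1.4, -0.2]
opening: 0.0857
gripper_force: 0.0
```

>>> send_rows:
  travel:
    - [0, 0, 0]
    - [0, 0, 0.25]
    - [0, 0, 0.5]
    - [0, 0, 0.74]
    - [0, 0, 0.74]
  delta_rot:
    - [0, 0, 0]
    - [0, 0, 0]
    - [0, 0, 0]
    - [0, 0, 0]
    - [0, 0, 0]
  hand: [0, 0, 0, 0, 0]

```text
time: 55.15
tool_pos: [0.4285, -0.3368, 0.1086]
tool_rot: [-0.001, -0.554, 0.833, 0.006]
contact_force: [-0.3, 1.1, 0.3]
opening: 0.0857
gripper_force: 0.0
```

>>> send_rows:
  travel:
    - [0, 0, 0]
    - [0, 0, 0]
    - [0, 0, 0]
    - [0, 0, 0]
    - [0, 0, 0]
  delta_rot:
    - [0, 0, 0]
    - [0, 0, 0]
    - [0, 0, 0]
    - [0, 0, 0]
    - [0, 0, 0]
  hand: [0.5, 0.8, 1, 1, 1]

```text
time: 55.65
tool_pos: [0.4313, -0.3417, 0.1151]
tool_rot: [-0.0, -0.553, 0.833, -0.001]
contact_force: [-9.0, 3.3, 12.3]
opening: 0.0134
gripper_force: 53.0
```

>>> send_rows:
  travel:
    - [0, 0, 0]
    - [0, 0, 0]
    - [0, 0, -0.1]
    - [0, 0, -0.3]
    - [0, 0, -0.507]
  delta_rot:
    - [0, 0, 0]
    - [0, 0, 0]
    - [0, 0, 0]
    - [0, 0, 0]
    - [0, 0, 0]
  hand: [1, 1, 1, 1, 1]

```text
time: 56.15
tool_pos: [0.43, -0.3401, 0.1893]
tool_rot: [-0.0, -0.553, 0.833, 0.002]
contact_force: [0.5, -0.5, -2.4]
opening: 0.013
gripper_force: 49.8
```

>>> send_rows:
  travel:
    - [0, 0, 0]
    - [0, 0, 0]
  delta_rot:
    - [0, 0, 0]
    - [0, 0, 0]
  hand: [1, 1]

```text
time: 56.35
tool_pos: [0.4312, -0.3413, 0.19]
tool_rot: [0.0, -0.553, 0.833, -0.001]
contact_force: [-0.2, -0.8, -2.7]
opening: 0.0132
gripper_force: 49.7
```

```bash
python3 - <<'E'
from h import *
plan([(.5404,-.3537,.190,-1.424),(.6195,-.342,.190,-1.424)])
E
```

```text
t 56.4 at [ 0.4312 -0.3413  0.19  ] psi -1.971 q [-0.79  0.17 -0.25  1.15  0.   -1.96] F [-0.2 -0.8 -2.7] open 0.0132 gf 50
   [-0.207, -0.703, 0.001] [-0.001, 0.0, -0.348] rows>= 4
   [0.0, -0.533, -0.001] [0.0, 0.0, 0.0] rows>= 2
```

>>> send_rows:
  travel:
    - [-0.05, -0.17, 0]
    - [-0.1, -0.34, 0]
    - [-0.15, -0.52, 0]
    - [-0.207, -0.703, 0]
    - [-0.207, -0.703, 0]
  delta_rot:
    - [0, 0, -0.08]
    - [0, 0, -0.17]
    - [0, 0, -0.26]
    - [0, 0, -0.348]
    - [0, 0, -0.348]
  hand: [1, 1, 1, 1, 1]

```text
time: 56.85
tool_pos: [0.5425, -0.3532, 0.1869]
tool_rot: [-0.001, 0.758, -0.652, -0.001]
contact_force: [-0.8, -0.3, -2.7]
opening: 0.013
gripper_force: 49.7
```

>>> send_rows:
  travel:
    - [0, -0.13, 0]
    - [0, -0.26, 0]
    - [0, -0.39, 0]
    - [0, -0.533, 0]
    - [0, -0.533, 0]
  delta_rot:
    - [0, 0, 0]
    - [0, 0, 0]
    - [0, 0, 0]
    - [0, 0, 0]
    - [0, 0, 0]
  hand: [1, 1, 1, 1, 1]

```text
time: 57.35
tool_pos: [0.62, -0.3407, 0.1871]
tool_rot: [-0.0, 0.757, -0.653, -0.001]
contact_force: [-0.4, -0.1, -2.3]
opening: 0.0128
gripper_force: 49.7
```

>>> send_rows:
  travel:
    - [0, 0, 0]
    - [0, 0, 0.06]
    - [0, 0, 0.12]
    - [0, 0, 0.18]
    - [0, 0, 0.18]
  delta_rot:
    - [0, 0, 0]
    - [0, 0, 0]
    - [0, 0, 0]
    - [0, 0, 0]
    - [0, 0, 0]
  hand: [1, 1, 1, 1, 1]

```text
time: 57.85
tool_pos: [0.6183, -0.3418, 0.162]
tool_rot: [0.0, 0.757, -0.654, -0.001]
contact_force: [0.1, -0.8, -1.8]
opening: 0.0132
gripper_force: 49.9
```

>>> send_rows:
  travel:
    - [0, 0, 0.004]
    - [0, 0, 0.008]
    - [0, 0, 0.008]
  delta_rot:
    - [0, 0, 0]
    - [0, 0, 0]
    - [0, 0, 0]
  hand: [1, 1, 1]

```text
time: 58.15
tool_pos: [0.6189, -0.3418, 0.1619]
tool_rot: [0.0, 0.757, -0.653, -0.0]
contact_force: [-1.5, 0.0, 1.6]
opening: 0.0131
gripper_force: 50.2
```

>>> send_rows:
  travel:
    - [0, 0, 0.003]
    - [0, 0, 0.003]
  delta_rot:
    - [0, 0, 0]
    - [0, 0, 0]
  hand: [1, 1]

```text
time: 58.35
tool_pos: [0.619, -0.3419, 0.1618]
tool_rot: [0.0, 0.757, -0.653, -0.0]
contact_force: [-4.0, 1.4, 3.1]
opening: 0.0129
gripper_force: 50.5
```

>>> send_rows:
  travel:
    - [0, 0, -0.003]
    - [0, 0, -0.003]
    - [0, 0, -0.003]
    - [0, 0, -0.003]
  delta_rot:
    - [0, 0, 0]
    - [0, 0, 0]
    - [0, 0, 0]
    - [0, 0, 0]
  hand: [0.85, 0.66, 0.66, 0.66]

```text
time: 58.75
tool_pos: [0.6199, -0.342, 0.1617]
tool_rot: [-0.0, 0.757, -0.653, 0.0]
contact_force: [0.1, -0.5, -0.3]
opening: 0.0293
gripper_force: 0.0
```

>>> send_rows:
  travel:
    - [0, 0, -0.05]
    - [0, 0, -0.15]
    - [0, 0, -0.4]
    - [0, 0, -0.6]
    - [0, 0, -0.6]
  delta_rot:
    - [0, 0, 0]
    - [0, 0, 0]
    - [0, 0, 0]
    - [0, 0, 0]
    - [0, 0, 0]
  hand: [0.66, 0.66, 0.66, 0.66, 0.66]

```text
time: 59.25
tool_pos: [0.6225, -0.3439, 0.26]
tool_rot: [-0.001, 0.757, -0.653, 0.006]
contact_force: [1.0, -0.6, 1.0]
opening: 0.0291
gripper_force: 0.0
```

>>> send_rows:
  travel:
    - [0.2, 0.7, -0.3]
    - [0.2, 0.9, -0.3]
    - [0.2, 0.9, -0.3]
    - [0.2, 0.9, -0.3]
    - [0.2, 0.9, -0.3]
  delta_rot:
    - [0, 0, 0]
    - [0, 0, 0]
    - [0, 0, 0]
    - [0, 0, 0]
    - [0, 0, 0]
  hand: [0.66, 0.66, 0.66, 0.66, 0.66]

```text
time: 59.75
tool_pos: [0.4898, -0.392, 0.2982]
tool_rot: [-0.0, 0.757, -0.654, 0.001]
contact_force: [-1.1, -0.9, -0.4]
opening: 0.0292
gripper_force: 0.0
```

```bash
python3 - <<'E'
from h import *
plan([])
im=bot.snapshot("scene"); cv2.imwrite("pics/s9.png",im[130:430,180:480].repeat(2,0).repeat(2,1))
a=cv2.imread("pics/s6f.png")
for n,b in dict(cap=(282,185,322,225),jug=(375,150,420,230)).items():
    x0,y0,x1,y1=b; T=a[y0:y1,x0:x1]; r=cv2.matchTemplate(im[y0-25:y1+25,x0-25:x1+25],T,cv2.TM_CCOEFF_NORMED); _,v,_,l=cv2.minMaxLoc(r); print(n,v,np.array(l)-25)
E
```

```text
t 59.8 at [ 0.4898 -0.392   0.2982] psi -1.426 q [-0.78  0.25  0.08  1.4   0.   -2.49] F [-1.1 -0.9 -0.4] open 0.0292 gf 0
cap 0.9430443048477173 [0 0]
jug 0.8616322875022888 [0 0]
```

View pics/s9.png

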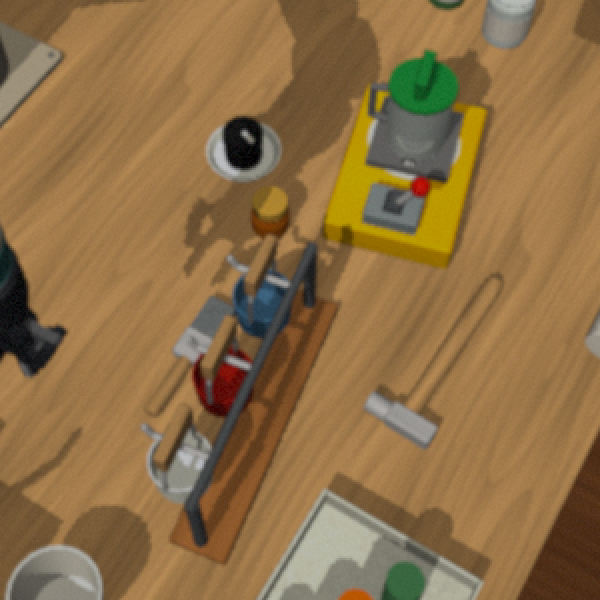

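All three pails hang on the hooks (view px (265,300), (222,375), (180,460)). The cap stands upright in the dish (243,143), the jug is seated (413,130), and the lever is over (420,187). The robot is clear, so I'm handing in.

```bash
python3 -c "
from cell import bot
print(bot.close_job())"
```

```text
the job is handed in; nothing more can be done
None
```

The job is handed in at about 60 s: the cap is unscrewed and upright in the dish, the jug is seated on the pegs, the switch lever is fully over, and all three pails hang on separate hooks. One viewed crop came out at 798 x 712, over your 800 x 600 limit, and the hand-in call returned no verdict.

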